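# Load the vacuum test chamber with a batch of watch cases

### The job

Batch the watch cases for the vacuum leak test. Take the heavy lid off the chamber and lay it on the black rubber mat without letting it drop: rest one of its edges on the mat first with the lid clearly tilted, then pivot it gently down flat. Gather every watch case from the bench onto the scoop tray and tip them all together, with the tray's lip low over the chamber, so that they slide into it; then stand the empty tray flat on the bench again, put the lid gently and squarely back on the chamber and press the start button, leaving the other things on the bench alone.

Things in the scene. Friction and masses are not known exactly. Their poses are not given: they have to be found in the camera images.
- chamber: vacuum test chamber, fixed, left or right of the robot: thick-walled open aluminium box 190 (its x) by 210 mm (its y), 72 mm high; the well is 150 by 170 mm, its floor 8 mm above the bench. On its -x side a grey control pod, 55 mm deep, 150 wide, 46 high, with start button, gauge and lamp. Origin: under the centre of the box, on the bench; z up
- start (a joint): travel of the start button, a round grey push button 28 mm across in a black collar on top of the control pod; 0 up, 0.006 m fully down; springs back; about 5 N presses it fully down
- start_top (a point): centre of the top face of the start button (it goes down with the button)
- lid: the chamber's loose heavy lid, about 0.8 kg: aluminium plate 180 (its x) by 200 mm (its y), 8 mm thick, with a dark flat-sided grab bar on top (see lid_bar). Origin: centre of the underside; z is its upward normal. No hinge or catch: it starts lying on the chamber's rim, and overlaps the well by 15 mm all round when its axes and centre match the chamber's
- lid_bar (a point): centre of the lid's grab bar, 41 mm above the lid's underside; the bar runs along the lid's y, 120 mm long, 12 mm thick (x), 22 mm tall, its lower side 22 mm above the plate, on two feet 104 mm apart
- lid_front (a point): middle of the lower edge of the lid on its -x side, 90 mm from its centre
- lid_back (a point): middle of the lower edge of the lid on its +x side, 90 mm from its centre
- lid_left (a point): middle of the lower edge of the lid on its +y side, 100 mm from its centre
- lid_right (a point): middle of the lower edge of the lid on its -y side, 100 mm from its centre
- mat: black rubber mat fixed on the bench, 210 mm (its x) by 235 mm (its y), 3 mm thick. Origin: centre of its underside, on the bench
- tray: loose steel scoop tray, about 0.3 kg: floor 170 (its x) by 138 mm (its y), 4 mm thick, slick (things begin to slide at 14 to 20 degrees of tipping); walls 4 to 5 mm thick, 22 mm high at the rear (-x) and both sides; the front (+x) is an open lip. Origin: centre of its underside; x points from handle to lip, z up
- tray_handle (a point): grip point of the tray's upright wooden handle plate outside the middle of the rear wall, 56 mm above the tray's underside; the plate is 10 mm thick (along x), 50 mm wide (along y) and its top is 80 mm above the underside
- tray_lip (a point): middle of the tray's open lip, on the floor's upper face
- case0: steel watch case, loose, about 60 g, lying dial up: round body 48 mm across, 15 mm high, two pairs of straight lugs along its x axis, 60 mm over the lugs (so grip it across its y). Origin: centre of its underside. Two to four of the five cases are present
- case1: steel watch case, loose, about 60 g, lying dial up: round body 48 mm across, 15 mm high, two pairs of straight lugs along its x axis, 60 mm over the lugs (so grip it across its y). Origin: centre of its underside. Two to four of the five cases are present
- case2: steel watch case, loose, about 60 g, lying dial up: round body 48 mm across, 15 mm high, two pairs of straight lugs along its x axis, 60 mm over the lugs (so grip it across its y). Origin: centre of its underside. Two to four of the five cases are present
- case3: steel watch case, loose, about 60 g, lying dial up: round body 48 mm across, 15 mm high, two pairs of straight lugs along its x axis, 60 mm over the lugs (so grip it across its y). Origin: centre of its underside. Two to four of the five cases are present
- case4: steel watch case, loose, about 60 g, lying dial up: round body 48 mm across, 15 mm high, two pairs of straight lugs along its x axis, 60 mm over the lugs (so grip it across its y). Origin: centre of its underside. Two to four of the five cases are present
- cushion: bystander: black round casing cushion, 90 mm across, 26 mm high; origin under its centre
- dome: bystander: small clear dust dome with a knob on a white base, 104 mm across, 78 mm high, origin under its centre
- loupe: bystander: black eye loupe, 38 mm across, 30 mm high, standing; origin under its centre
- blower: bystander: dark rubber dust blower on a foot, 58 mm across, 100 mm high; origin under its centre
- oilpot: bystander: small amber oil pot on a white foot, 44 mm across, 40 mm high; origin under its centre
- tweezers: bystander: steel tweezers lying flat, 130 mm long, 6 mm high; origin under their middle, x along them
Mind the look-alikes: they are no part of the job. Leave any orange look-alike of the case4 alone.

How it is judged:
By the outcome, as a careful person would: the job done as asked, in the order asked, and still so for the second after the job is handed in, with the robot touching nothing.
Of case0, case1, case2, case3, case4 only 2 to 4 are there at a start; the rules pass over those that are not, and their reading is None.
At some moment in a run one of case0, case1, case2, case3, case4 may be knocked a few centimetres aside while the robot is not near it.
It also fails if it takes over 210 s, if anything falls off the work surface, if the arm or the gripper's body presses on something with over 40 N, if the wrist force passes 120 N, or if a joint passes its speed limit or range.

### The arm

A 6-joint arm with a two-finger parallel gripper is mounted at the origin on the work surface. World frame = base frame: x ahead of the robot, y to its left, z up, the work surface at z = 0. Lengths are in m, angles in degrees, forces in N, time in s.
With the tool pointing down it reaches from about 0.35 to 0.875 m from the base axis. Payload 4.2 kg.
Tool frame: the origin (TCP) lies at the very end of the fingers, on their centre line; the grasp point (between the pads) lies 19 mm behind it (r.grip_point_offset is the distance from the TCP to the grasp point, in m); z points along the fingers, y is the line along which they close (so a half turn about z gives the same grasp; the last joint's range is limited). The gripper opens to 87 mm and grips with 3 to 60 N. Pads are 19 mm wide; open, the fingers measure 117 mm over their backs; the gripper's body (75 mm by 190 mm) begins 51 mm behind the grasp point.
Start: joints at [90.218, 22.042, 0.453, 0, -68.411, -14.817], TCP at [0.158, 0.605, 0.186] pointing down, gripper open.
Joint ranges: [-179.83, 179.83], [-69.29, 118.12], [-61.27, 80.66], [-181.25, 117.63], [-171.15, -9.14], [-177.46, 177.46]. Speed limits (degrees/s): [159.86, 159.86, 180, 180, 180, 180].

### API

Orientations are given as a 3x3 rotation matrix whose columns are the frame's x, y, z axes.
In Python, from station import r, cams gives the robot as it stands. The module is installed in compiled form; this text tells all that it offers.
- The arm moves only by the shell command python3 -m handwheel 'ROWS'. ROWS is JSON, a list that holds one entry, the list of rows, each a list of 7 numbers: the turn, a rotation vector about the tool's x, y, z in units of 6 degrees (1.0 is 6 degrees), then the shift along the tool's x, y, z in m, then the finger opening in m, from 0 to 0.087. In form: [[[ax, ay, az, x, y, z, jaw], ...]]. A call has 1 to 12 rows; each row shifts and turns the commanded pose from where the row before left it, along the tool's axes as they then stand; what a row does not reach is not made up. A row lasts 1/10 s, in which the tool goes at most 50 mm and 8.59 degrees, less where a joint would pass 70% of its speed; a pose out of reach is approached as far as the arm can. A call with a gripper value outside its range is refused whole. The fingers move at their own pace and stop on an object; the grip force is fixed at half the most. Time passes only in rows, so rows that do not move let the fingers close. It gives the time, the measured TCP pose, the force, the opening and the grip force at its end, in the units of the state.
- r.sense(): the state, without advancing time (a new reading comes with each control period).
- cams.capture(name): name is "scene" or "side" or "wrist"; returns the picture (420x560x3 uint8, red, green, blue); there is no depth.
- cams.get_calibration(name): a dict with "camera_matrix" (3x3 intrinsics, pixels), "rvec" (rotation vector, rad) and "tvec" (3), from world to camera coordinates, as OpenCV has them; the wrist camera has in their place "T_tool_cam" (4x4, takes a point from camera to tool coordinates, whose origin is the TCP and whose axes are the flange's). Camera axes: x right, y down, z forward; pixel columns grow to the right and rows downward; lengths in m; the calibration is good to about 2 mm. A picture is of the moment at which its call begins: read the wrist's pose just before it. get_calibration takes no time and is no camera call.
- r.finish_job(): hands the job in; it is judged then, once.
The state is a dict: "time_s": time; "joints": joint angles; "joint_velocities": joint speeds; "effort": joint torques, N m; "tcp_pos": TCP position; "ee_rot": TCP orientation; "wrist_force": force on the tool from outside, world axes, zero at the start; "moment": the same for the moment, N m; "gripper_width": opening from 0.0 (shut) to 1.0 (fully open); "gripper_force": force on a finger pad.
Only numpy, scipy, OpenCV 4.12 (cv2) and the standard library are available. Lean on these libraries where they do the work, as an engineer would, in place of code of your own. Each camera call takes 0.05 s, during which the arm holds its last target. There are 200 camera calls.

## Working session

There is one attempt and no reset: what is moved stays moved. The work goes in short steps, Python scripts to look and compute and a shell command to move; the robot and the scene stay as the last step left them, time stands still between calls to the robot, and variables do not carry over. Pictures are saved under pics/ and viewed, at most 14 in all, crops included, and the job is handed in when it is done.

```bash
mkdir -p pics; cat > h.py <<'E'
import numpy as np, cv2
from station import r, cams
from scipy.spatial.transform import Rotation as R
def cal(n):
    c=cams.get_calibration(n); K=np.array(c["camera_matrix"],float)
    if n=="wrist":
        s=r.sense(); T=np.eye(4); T[:3,:3]=s["ee_rot"]; T[:3,3]=s["tcp_pos"]
        W=T@np.array(c["T_tool_cam"]); return K,W[:3,:3],W[:3,3]
    Rm=cv2.Rodrigues(np.array(c["rvec"],float))[0]; return K,Rm.T,-Rm.T@np.array(c["tvec"],float).ravel()
def px2w(C,uv,z):
    K,Rw,o=C; uv=np.atleast_2d(uv).astype(float)
    d=(np.c_[uv,np.ones(len(uv))]@np.linalg.inv(K).T)@Rw.T
    return o+d*((z-o[2])/d[:,2])[:,None]
def w2px(C,p):
    K,Rw,o=C; q=(np.atleast_2d(p)-o)@Rw@K.T; return q[:,:2]/q[:,2:]
def snap(n,f):
    C=cal(n); im=cams.capture(n); cv2.imwrite(f"pics/{f}.png",im[:,:,::-1]); return C,im
E
python3 - <<'E'
from h import *
import pickle
for n in("scene","side"):
    C,im=snap(n,n+"0"); print(n,C[2].round(3),C[1][:,2].round(2))
s=r.sense();print(s["ee_rot"],s["tcp_pos"],s["wrist_force"],s["time_s"],r.grip_point_offset)
a=cv2.imread("pics/scene0.png")
cv2.imwrite("pics/s0.png",cv2.resize(a,(784,588)))
b=cv2.imread("pics/side0.png")
cv2.imwrite("pics/d0.png",cv2.resize(b,(784,588)))
E
```

```text
scene [1.596 0.631 1.071] [-0.67 -0.41 -0.63]
side [0.344 0.838 1.042] [ 0.16 -0.66 -0.73]
[[ 9.67674752e-01 -2.52201173e-01 -3.76566680e-04]
 [-2.52201425e-01 -9.67672845e-01 -1.92530576e-03]
 [ 1.21171022e-04  1.95804043e-03 -9.99998076e-01]] [0.15737622 0.60424329 0.18497017] [ 0.07549784  0.04971928 -0.17661977] 0.1 0.0187
```

View pics/s0.png

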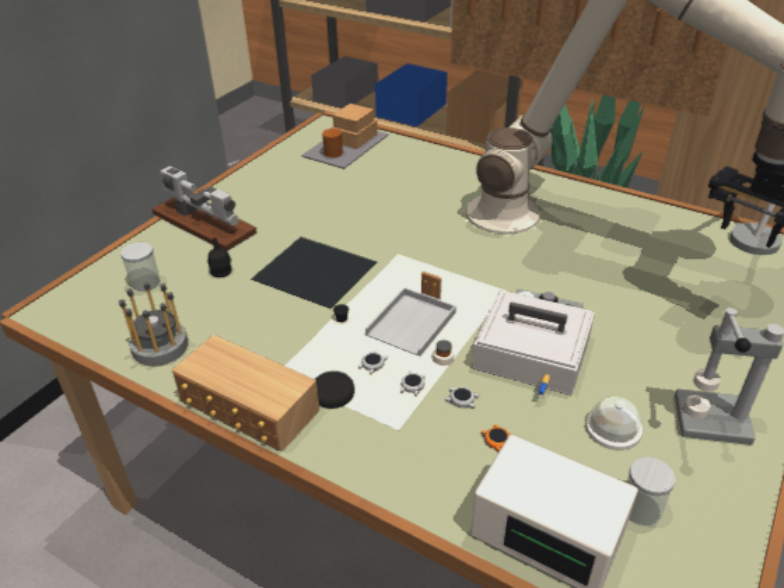

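View pics/d0.png

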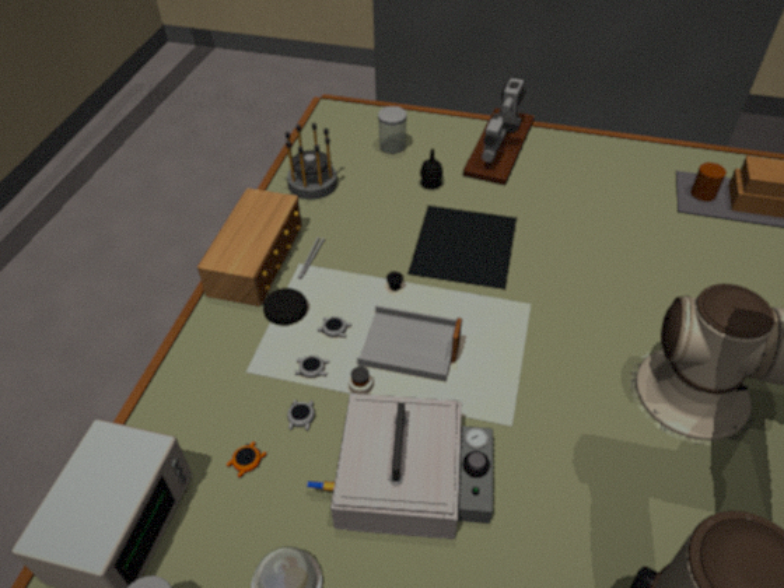

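The side view shows three steel cases at (334,326), (312,366) and (300,414), and an orange look-alike at (246,459), which I leave alone. It also shows the tray at (410,343) with its handle at (457,340), the mat at (465,246), and the lidded chamber at (400,460) with its pod on the robot side and button at (477,463).

```bash
python3 - <<'E'
from h import *
np.set_printoptions(precision=3,suppress=True)
def go(n,d):
    C=cal(n)
    for k,(z,p) in d.items(): print(n,k,px2w(C,np.array(p)/1.4,z)[:,:2].tolist() if 0 else px2w(C,np.array(p)/1.4,z)[:,:2].ravel())
go("side",dict(lid=(.08,[(348,397),(461,400),(459,517),(337,512)]),bar=(.124,[(401,405),(397,478)]),mat=(.003,[(427,208),(517,212),(503,285),(411,275)]),
 cases=(.015,[(334,326),(312,366),(300,414)]),orange=(.015,[(246,459)]),tray=(.022,[(377,309),(455,317),(450,376)]),trayl=(.004,[(377,309),(360,361)]),handle=(.08,[(457,322)]),btn=(.05,[(477,463)]),oil=(.04,[(360,373)]),loupe=(.03,[(395,275)]),cush=(.02,[(286,305)])))
go("scene",dict(lid=(.08,[(491,299),(593,328),(580,367),(477,345)]),bar=(.124,[(512,307),(564,320)]),mat=(.003,[(303,239),(376,263),(330,306),(253,272)]),
 cases=(.015,[(373,360),(413,382),(462,396)]),tray=(.022,[(410,291),(455,318)]),lip=(.004,[(368,322),(412,351)]),handle=(.08,[(431,275)]),oil=(.04,[(443,345)])))
E
```

```text
side lid [0.588 0.212 0.402 0.173 0.368 0.377 0.545 0.412]
side bar [0.491 0.235 0.466 0.36 ]
side mat [ 0.581 -0.393  0.375 -0.429  0.373 -0.186  0.567 -0.169]
side cases [0.679 0.015 0.689 0.119 0.676 0.224]
side orange [0.734 0.329]
side tray [ 0.607 -0.042  0.453 -0.058  0.435  0.085]
side trayl [ 0.612 -0.057  0.609  0.078]
side handle [0.441 0.004]
side btn [0.358 0.265]
side oil [0.592 0.131]
side loupe [ 0.593 -0.135]
side cush [ 0.788 -0.011]
scene lid [0.449 0.17  0.43  0.392 0.553 0.408 0.597 0.208]
scene bar [0.502 0.238 0.487 0.345]
scene mat [ 0.379 -0.398  0.373 -0.176  0.57  -0.178  0.557 -0.419]
scene cases [0.683 0.012 0.696 0.117 0.681 0.22 ]
scene tray [ 0.449 -0.033  0.483  0.102]
scene lip [ 0.575 -0.07   0.607  0.063]
scene handle [0.438 0.015]
scene oil [0.592 0.129]
```

```bash
cat >> h.py <<'E'
np.set_printoptions(precision=4,suppress=True)
def down(a,tilt=0):
    "tool down, tool y at world angle a deg; tilt = extra turn about tool x"
    a=np.radians(a); y=np.array([np.cos(a),np.sin(a),0]); z=np.array([0,0,-1.]); x=np.cross(y,z)
    return np.c_[x,y,z]@R.from_rotvec([tilt,0,0],degrees=True).as_matrix()
def plan(p,Rt=None):
    "shift first in present axes, then turn (units of 6 deg)"
    s=r.sense(); Rc=np.array(s["ee_rot"]); d=Rc.T@(np.array(p)-s["tcp_pos"])
    print("t",s["time_s"],"tcp",np.array(s["tcp_pos"]),"yang",np.degrees(np.arctan2(Rc[1,1],Rc[0,1])).round(2),"shift",d,"len",np.linalg.norm(d).round(3))
    if Rt is not None: print("turn",R.from_matrix(Rc.T@Rt).as_rotvec(degrees=True)/6)
    print("F",np.array(s["wrist_force"]).round(2),"w",s["gripper_width"],"gf",s["gripper_force"],"j",np.array(s["joints"]).round(1))
E
python3 - <<'E'
from h import *
print(cams.get_calibration("wrist"))
plan([.48,.295,.30],down(192))
E
```

```text
{'camera_matrix': array([[357.2362,   0.    , 280.6648],
       [  0.    , 357.2362, 203.6479],
       [  0.    ,   0.    ,   1.    ]]), 'T_tool_cam': array([[ 0.0008, -0.961 , -0.2766,  0.0759],
       [ 1.    ,  0.0009, -0.0001,  0.0003],
       [ 0.0004, -0.2766,  0.961 , -0.1968],
       [ 0.    ,  0.    ,  0.    ,  1.    ]])}
t 0.1 tcp [0.1574 0.6042 0.185 ] yang -104.61 shift [ 0.3902  0.2181 -0.1146] len 0.461
turn [ 0.0161 -0.0114 10.5654]
F [ 0.08  0.05 -0.18] w 0.9960213809632248 gf 0.0 j [ 90.2  22.1   0.4  -0.  -68.4 -14.8]
```

```bash
python3 -m handwheel '[[[0,0,0,0,0,-0.04,0.087],[0,0,0,0.035,0.02,-0.04,0.087],[0,0,0,0.0355,0.0198,-0.035,0.087],[0,0,0,0.0355,0.0198,0,0.087],[0,0,0,0.0355,0.0198,0,0.087],[0,0,0,0.0355,0.0198,0,0.087],[0,0,0,0.0355,0.0198,0,0.087],[0,0,0,0.0355,0.0198,0,0.087],[0,0,0,0.0355,0.0198,0,0.087],[0,0,0,0.0355,0.0198,0,0.087],[0,0,0,0.0355,0.0198,0,0.087],[0,0,0,0.0355,0.0198,0,0.087]]]'
python3 -m handwheel '[[[0,0,1.06,0,0,0,0.087],[0,0,1.06,0,0,0,0.087],[0,0,1.06,0,0,0,0.087],[0,0,1.06,0,0,0,0.087],[0,0,1.06,0,0,0,0.087],[0,0,1.06,0,0,0,0.087],[0,0,1.06,0,0,0,0.087],[0,0,1.06,0,0,0,0.087],[0,0,1.06,0,0,0,0.087],[0,0,1.03,0,0,0,0.087],[0,0,0,0,0,0,0.087],[0,0,0,0,0,0,0.087]]]'
python3 - <<'E'
from h import *
plan([.48,.295,.30],down(192))
snap("wrist","w1")
E
```

```text
time_s: 1.3
tcp_pos: [0.4752, 0.2994, 0.2934]
ee_rot: [[0.968, -0.252, -0.001], [-0.252, -0.968, -0.0], [-0.001, 0.001, -1.0]]
wrist_force: [-0.4, 0.6, 0.1]
gripper_width: 1.003
gripper_force: 0.0
time_s: 2.5
tcp_pos: [0.4744, 0.3007, 0.2934]
ee_rot: [[0.21, -0.978, -0.001], [-0.978, -0.21, -0.0], [0.0, 0.001, -1.0]]
wrist_force: [0.2, -0.4, -0.1]
gripper_width: 0.995
gripper_force: 0.0
t 2.5 tcp [0.4744 0.3007 0.2934] yang -167.89 shift [ 0.0068 -0.0043 -0.0066] len 0.01
turn [ 0.0062 -0.0027  0.0184]
F [ 0.17 -0.37 -0.12] w 0.9948518076296022 gf 0.0 j [ 48.9  12.6   2.4  -0.  -79.8 -36.8]
```

View pics/w1.png

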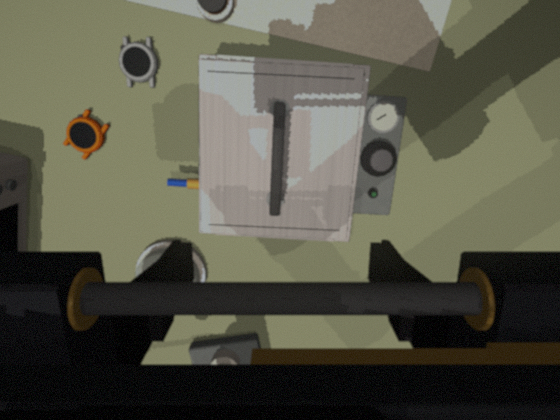

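```bash
python3 - <<'E'
from h import *
C=cal("wrist")
b=px2w(C,[(280,103),(275,214)],.124)[:,:2];print("bar",b,b.mean(0),np.degrees(np.arctan2(*(b[0]-b[1]))), np.linalg.norm(b[1]-b[0]))
l=px2w(C,[(201,57),(369,67),(351,240),(199,233)],.08)[:,:2];print("lid",l,l.mean(0))
for i in range(4): d=l[(i+1)%4]-l[i];print(np.linalg.norm(d),np.degrees(np.arctan2(d[1],d[0])))
print("btn",px2w(C,[(379,157)],.05))
E
```

```text
bar [[0.4904 0.2285]
 [0.4716 0.3421]] [0.481  0.2853] 170.57143238743706 0.11509767547268684
lid [[0.5829 0.2003]
 [0.4046 0.1722]
 [0.3709 0.3692]
 [0.5552 0.3994]] [0.4784 0.2853]
0.18053605486664623 -171.04287602347793
0.19987364493729592 99.7004009079411
0.18680949096217264 9.313638026861593
0.2010528390444649 -82.09080278690531
btn [[0.3573 0.2661 0.05  ]]
```

```bash
python3 -m handwheel '[[[0,0,0.47,0,0,0,0.06],[0,0,0,0,0,0,0.06]]]'
python3 - <<'E'
from h import *
plan([.4805,.2853,.0943],down(189.3))
E
```

```text
time_s: 2.75
tcp_pos: [0.4745, 0.3008, 0.2937]
ee_rot: [[0.16, -0.987, -0.0], [-0.987, -0.16, -0.0], [0.0, 0.0, -1.0]]
wrist_force: [-0.3, -0.4, -0.2]
gripper_width: 0.892
gripper_force: 0.0
t 2.75 tcp [0.4745 0.3008 0.2937] yang -170.77 shift [ 0.0162 -0.0035  0.1994] len 0.2
turn [ 0.002  -0.0011 -0.011 ]
F [-0.31 -0.36 -0.25] w 0.8923472865258111 gf 0.0 j [ 48.9  12.6   2.4  -0.  -79.8 -39.7]
```

```bash
python3 -m handwheel '[[[0,0,0,0.0162,-0.0035,0,0.06],[0,0,0,0,0,0.03,0.06],[0,0,0,0,0,0.04,0.06],[0,0,0,0,0,0.04,0.06],[0,0,0,0,0,0.03,0.06],[0,0,0,0,0,0.02,0.06],[0,0,0,0,0,0.015,0.06],[0,0,0,0,0,0.015,0.06],[0,0,0,0,0,0.009,0.06],[0,0,0,0,0,0,0.06]]]'
python3 -m handwheel '[[[0,0,0,0,0,0,0],[0,0,0,0,0,0,0],[0,0,0,0,0,0,0],[0,0,0,0,0,0,0],[0,0,0,0,0,0,0],[0,0,0,0,0,0,0],[0,0,0,0,0,0,0]]]'
```

```text
time_s: 3.75
tcp_pos: [0.4801, 0.2842, 0.0936]
ee_rot: [[0.159, -0.987, -0.002], [-0.987, -0.159, -0.002], [0.002, 0.002, -1.0]]
wrist_force: [-1.1, -0.5, 0.0]
gripper_width: 0.688
gripper_force: 0.0
time_s: 4.45
tcp_pos: [0.4805, 0.2854, 0.0948]
ee_rot: [[0.159, -0.987, 0.0], [-0.987, -0.159, 0.0], [-0.0, -0.0, -1.0]]
wrist_force: [-0.1, -1.2, -0.3]
gripper_width: 0.136
gripper_force: 0.0
```

```bash
python3 -m handwheel '[[[0,0,0,0,0,0,0],[0,0,0,0,0,0,0],[0,0,0,0,0,-0.005,0],[0,0,0,0,0,-0.01,0],[0,0,0,0,0,-0.015,0],[0,0,0,0,0,-0.02,0],[0,0,0,0,0,-0.03,0],[0,0,0,0,0,-0.03,0],[0,0,0,0,0,-0.02,0],[0,0,0,0,0,-0.01,0],[0,0,0,0,0,0,0]]]'
python3 - <<'E'
from h import *
C,a=snap("side","d1"); C,b=snap("scene","s1")
a=a[100:240,260:400];b=b[140:240,140:310]
cv2.imwrite("pics/c1.png",np.hstack([cv2.resize(a,(400,400)),cv2.resize(b,(400,400))])[:,:,::-1])
plan([.473,-.294,.24])
E
```

```text
time_s: 5.55
tcp_pos: [0.4811, 0.2859, 0.2367]
ee_rot: [[0.159, -0.987, 0.003], [-0.987, -0.159, 0.003], [-0.002, -0.003, -1.0]]
wrist_force: [0.8, 0.0, -0.5]
gripper_width: 0.005
gripper_force: 0.0
t 5.65 tcp [0.4799 0.2851 0.2339] yang -170.85 shift [ 0.5706  0.099  -0.0057] len 0.579
F [ 0.84  0.29 -0.12] w 0.005547488882709414 gf 0.0 j [ 47.3  13.8  -4.4  -0.  -71.8 -38.2]
```

View pics/d1.png

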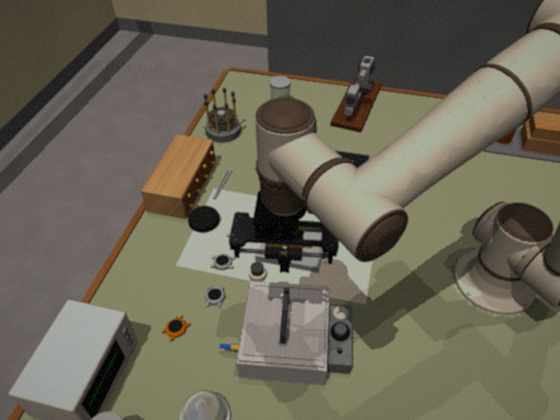

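No grip: the fingers read as fully shut and the lid is still on the chamber. I'll go back down, close and watch the reading.

```bash
python3 -m handwheel '[[[0,0,0,0,0,0,0.06],[0,0,0,0,0,0,0.06],[0,0,0,0,0,0,0.06],[0,0,0,0,0,0,0.06],[0,0,0,0,0,0,0.06],[0,0,0,0,0,0,0.06],[0,0,0,0,0,0,0.06],[0,0,0,0,0,0,0.06]]]'
python3 - <<'E'
from h import *
C,im=snap("wrist","w2"); print(r.sense()["gripper_width"])
print(w2px(C,[[.4904,.2285,.124],[.4716,.3421,.124]]))
E
```

```text
time_s: 6.45
tcp_pos: [0.4806, 0.2854, 0.2348]
ee_rot: [[0.159, -0.987, 0.0], [-0.987, -0.159, 0.0], [-0.0, -0.0, -1.0]]
wrist_force: [-0.2, -0.0, -1.2]
gripper_width: 0.637
gripper_force: 0.0
0.658462696918846
[[279.8545 123.4482]
 [280.3431 249.9824]]
```

View pics/w2.png

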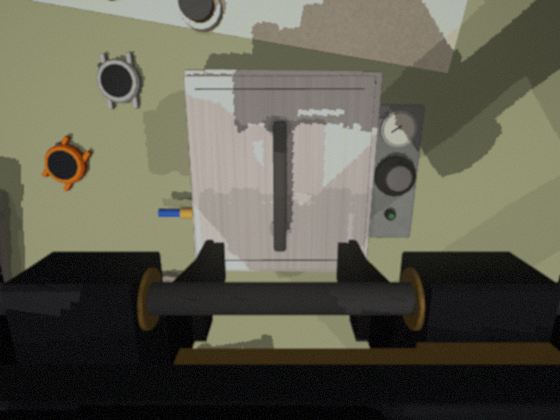

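The bar sits at (280,122)–(280,250), right where my estimate projects. I'll repeat the grasp with a longer close and check the reading before lifting.

```bash
python3 -m handwheel '[[[0,0,0,0,0,0.02,0.06],[0,0,0,0,0,0.03,0.06],[0,0,0,0,0,0.03,0.06],[0,0,0,0,0,0.02,0.06],[0,0,0,0,0,0.015,0.06],[0,0,0,0,0,0.015,0.06],[0,0,0,0,0,0.012,0.06],[0,0,0,0,0,0,0]]]'
python3 -m handwheel '[[[0,0,0,0,0,0,0],[0,0,0,0,0,0,0],[0,0,0,0,0,0,0],[0,0,0,0,0,0,0],[0,0,0,0,0,0,0],[0,0,0,0,0,0,0],[0,0,0,0,0,0,0],[0,0,0,0,0,0,0],[0,0,0,0,0,0,0],[0,0,0,0,0,0,0],[0,0,0,0,0,0,0],[0,0,0,0,0,0,0]]]'
```

```text
time_s: 7.3
tcp_pos: [0.4796, 0.2845, 0.0911]
ee_rot: [[0.159, -0.987, -0.003], [-0.987, -0.159, -0.003], [0.002, 0.003, -1.0]]
wrist_force: [0.1, 0.2, 1.3]
gripper_width: 0.655
gripper_force: 0.0
time_s: 8.5
tcp_pos: [0.4805, 0.2854, 0.0928]
ee_rot: [[0.159, -0.987, -0.0], [-0.987, -0.159, -0.0], [0.0, 0.0, -1.0]]
wrist_force: [-0.3, -0.3, -0.5]
gripper_width: 0.007
gripper_force: 0.0
```

```bash
python3 - <<'E'
from h import *
C,a=snap("wrist","w3"); D,b=snap("side","d3")
S,c=snap("scene","s3")
print(w2px(C,r.sense()["tcp_pos"]),w2px(D,r.sense()["tcp_pos"]),w2px(S,r.sense()["tcp_pos"]))
c=c[150:300,290:490]
cv2.imwrite("pics/c3.png",np.hstack([cv2.resize(a,(400,300)),cv2.resize(c,(400,300))])[:,:,::-1])
E
```

```text
[[280.4455 235.3676]] [[285.4447 316.9042]] [[382.741 228.732]]
```

View pics/c3.png

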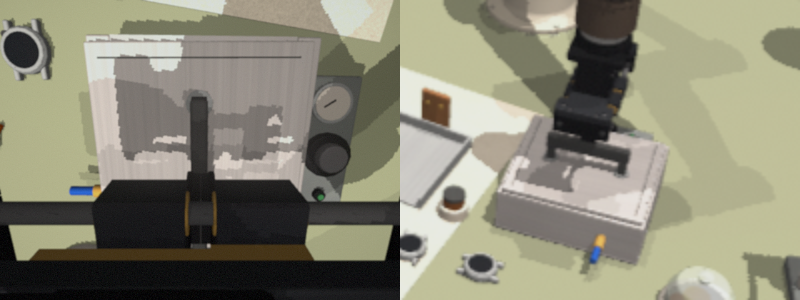

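```bash
python3 - <<'E'
from h import *
a=cv2.imread("pics/w3.png")[120:360,200:360]; b=cv2.imread("pics/s3.png")[160:270,350:440]
cv2.imwrite("pics/c4.png",np.hstack([cv2.resize(a,(400,600),interpolation=3),cv2.resize(b,(400,600*1),interpolation=3)]))
print(r.sense()["gripper_width"])
E
```

```text
0.006519848469864194
```

View pics/c4.png

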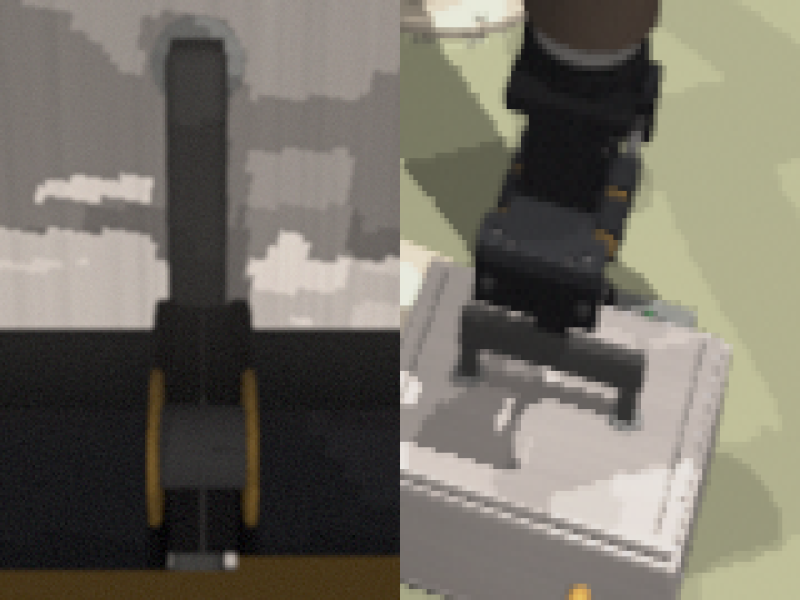

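The fingers are shut in line with the bar, so the real heights must differ from my assumption. I'll probe down gently with the fingers shut to find first contact.

```bash
for i in 1 2 3; do python3 - <<'E'
from h import *
s=r.sense();print(np.array(s["wrist_force"]).round(1),s["tcp_pos"])
E
done; python3 -m handwheel '[[[0,0,0,0,0,0.002,0],[0,0,0,0,0,0.002,0],[0,0,0,0,0,0.002,0],[0,0,0,0,0,0,0]]]'; python3 - <<'E'
from h import *
a=cv2.imread("pics/d3.png")[200:400,210:370]
cv2.imwrite("pics/c5.png",cv2.resize(a,(480,600),interpolation=3))
E
```

```text
[1.3 0.3 0.7] [0.4806 0.2854 0.0928]
[1.3 0.3 0.7] [0.4806 0.2854 0.0928]
[1.3 0.3 0.7] [0.4806 0.2854 0.0928]
time_s: 9.05
tcp_pos: [0.4806, 0.2854, 0.0879]
ee_rot: [[0.16, -0.987, 0.0], [-0.987, -0.16, -0.0], [0.0, -0.0, -1.0]]
wrist_force: [-2.3, -1.0, 6.2]
gripper_width: 0.005
gripper_force: 3.1
```

View pics/c5.png

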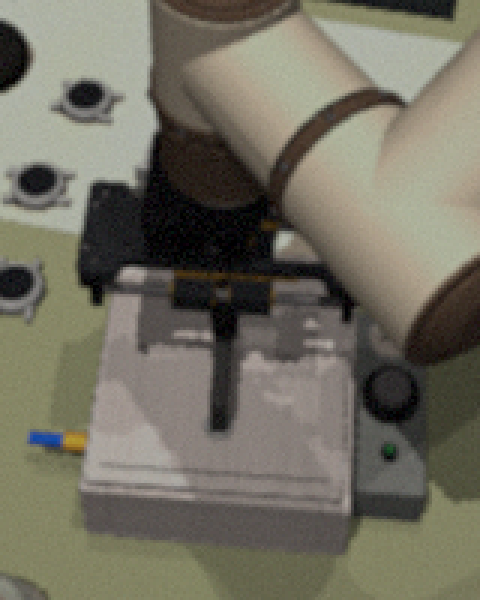

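```bash
python3 - <<'E'
from h import *
def rays(C,uv):
    K,Rw,o=C; d=Rw@np.linalg.inv(K)@np.array([uv[0],uv[1],1.]); return o,d/np.linalg.norm(d)
def tri(L):
    A=0;b=0
    for o,d in L: M=np.eye(3)-np.outer(d,d);A=A+M;b=b+M@o
    p=np.linalg.solve(A,b); return p,[np.linalg.norm((np.eye(3)-np.outer(d,d))@(p-o)).round(4) for o,d in L]
T=np.eye(4);T[:3,:3]=down(189.2);T[:3,3]=[.4806,.2854,.2348]
W=T@np.array(cams.get_calibration("wrist")["T_tool_cam"]);Cw=(cal("wrist")[0],W[:3,:3],W[:3,3])
D=cal("side");S=cal("scene")
print("bar+y",tri([rays(Cw,(280,251)),rays(D,(282.7,343.3)),rays(S,(404,224.6))]))
print("bar+y fixed cams",tri([rays(D,(282.7,343.3)),rays(S,(404,224.6))]))
# lid corner front(+x) +y : w2 (193?,270), side crop(82,487), scene crop b
print("lidcorner +x+y",tri([rays(D,(337/1.4,512/1.4-22/1.4)),rays(S,(580/1.4,367/1.4))]))
print("btn",tri([rays(Cw,(396,175)),rays(D,(477/1.4,461/1.4))]))
print("TCP proj",w2px(D,[[.4806,.2854,.0928],[.4806,.2854,.124]]))
E
```

```text
bar+y (array([0.4686, 0.3484, 0.1156]), [np.float64(0.003), np.float64(0.0105), np.float64(0.01)])
bar+y fixed cams (array([0.4671, 0.3494, 0.1164]), [np.float64(0.0101), np.float64(0.0101)])
lidcorner +x+y (array([0.5546, 0.3971, 0.089 ]), [np.float64(0.0135), np.float64(0.0135)])
btn (array([0.3585, 0.2656, 0.0563]), [np.float64(0.0004), np.float64(0.0004)])
TCP proj [[285.4253 316.9081]
 [285.4156 309.2772]]
```

Contact came at a reported TCP height of 0.088, and the bar top is at 0.124. The wrist image agrees, showing the finger ends about 35 mm behind the stated TCP, so the real tip sits about 35 mm higher than reported. I'll go lower by that much, checking force on the way.

```bash
python3 -m handwheel '[[[0,0,0,0,0,-0.012,0],[0,0,0,0,0,0,0.05],[0,0,0,0,0,0,0.05],[0,0,0,0,0,0,0.05],[0,0,0,0,0,0,0.05],[0,0,0,0,0,0,0.05],[0,0,0,0,0,0,0.05],[0,0,0,0,0,0,0.05],[0,0,0,0,0,0.006,0.05],[0,0,0,0,0,0.006,0.05],[0,0,0,0,0,0.006,0.05],[0,0,0,0,0,0,0.05]]]'
python3 -m handwheel '[[[0,0,0,0,0,0.004,0.05],[0,0,0,0,0,0.004,0.05],[0,0,0,0,0,0.004,0.05],[0,0,0,0,0,0,0.05]]]'
```

```text
time_s: 10.25
tcp_pos: [0.4798, 0.2847, 0.0793]
ee_rot: [[0.159, -0.987, -0.002], [-0.987, -0.159, -0.002], [0.002, 0.002, -1.0]]
wrist_force: [0.5, -0.9, -0.1]
gripper_width: 0.572
gripper_force: 0.0
time_s: 10.65
tcp_pos: [0.4802, 0.285, 0.0681]
ee_rot: [[0.159, -0.987, -0.001], [-0.987, -0.159, -0.001], [0.001, 0.001, -1.0]]
wrist_force: [0.2, 0.5, -0.3]
gripper_width: 0.574
gripper_force: 0.0
```

```bash
python3 -m handwheel '[[[0,0,0,0,0,0.004,0.05],[0,0,0,0,0,0.004,0.05],[0,0,0,0,0,0,0],[0,0,0,0,0,0,0],[0,0,0,0,0,0,0],[0,0,0,0,0,0,0],[0,0,0,0,0,0,0],[0,0,0,0,0,0,0],[0,0,0,0,0,0,0],[0,0,0,0,0,0,0],[0,0,0,0,0,0,0],[0,0,0,0,0,0,0]]]'
```

```text
time_s: 11.85
tcp_pos: [0.481, 0.2856, 0.0609]
ee_rot: [[0.159, -0.987, 0.001], [-0.987, -0.159, 0.001], [-0.0, -0.001, -1.0]]
wrist_force: [1.8, 1.3, -1.2]
gripper_width: 0.137
gripper_force: 30.0
```

```bash
python3 -m handwheel '[[[0,0,0,0,0,-0.004,0],[0,0,0,0,0,-0.008,0],[0,0,0,0,0,-0.015,0],[0,0,0,0,0,-0.025,0],[0,0,0,0,0,-0.03,0],[0,0,0,0,0,-0.03,0],[0,0,0,0,0,-0.02,0],[0,0,0,0,0,-0.008,0],[0,0,0,0,0,0,0]]]'
python3 - <<'E'
from h import *
for n,c in(("scene0",(225,193)),("side0",(332,176))):
    im=cv2.imread(f"pics/{n}.png"); m=(im.max(2)<75).astype(np.uint8)
    m=cv2.morphologyEx(m,cv2.MORPH_OPEN,np.ones((5,5)))
    k,lab,st,_=cv2.connectedComponentsWithStats(m); l=lab[c[1],c[0]]
    ct=cv2.findContours((lab==l).astype(np.uint8),0,1)[0][0][:,0]
    w=px2w(cal(n[:-1]),ct,.003)[:,:2].astype(np.float32)
    print(n,st[l],cv2.minAreaRect(w))
E
```

```text
time_s: 12.75
tcp_pos: [0.4801, 0.2853, 0.201]
ee_rot: [[0.159, -0.987, -0.0], [-0.987, -0.159, 0.001], [-0.001, 0.0, -1.0]]
wrist_force: [-0.4, -0.1, -8.4]
gripper_width: 0.136
gripper_force: 30.0
scene0 [ 183  171   83   48 2378] ((0.47526776790618896, -0.29344442486763), (0.206644669175148, 0.230935201048851), 1.1704190969467163)
side0 [ 292  147   76   59 3457] ((0.47554904222488403, -0.29026544094085693), (0.20812201499938965, 0.2346743941307068), 1.4601248502731323)
```

The lid is held: -8.4 N on the wrist and 30 N of grip. The mat centre is (0.4755, -0.292) with yaw about 1.3°.

```bash
python3 -m handwheel '[[[0,0,0.4,0,0,0,0],[0,0,0.5,0,0,0,0],[0,0,0.4,0,0,0,0],[0,0,0,0,0,0,0]]]'
python3 - <<'E'
from h import *
plan([.474,-.292,.201],down(181.3))
E
```

```text
time_s: 13.15
tcp_pos: [0.4791, 0.2844, 0.1983]
ee_rot: [[0.023, -1.0, -0.004], [-1.0, -0.023, -0.003], [0.003, 0.004, -1.0]]
wrist_force: [0.2, 0.1, -7.3]
gripper_width: 0.137
gripper_force: 30.0
t 13.15 tcp [0.4791 0.2844 0.1983] yang -178.66 shift [ 0.5762  0.0186 -0.0009] len 0.576
turn [ 0.0424 -0.0284  0.007 ]
F [ 0.21  0.11 -7.28] w 0.13698227598571283 gf 30.003356644883752 j [ 47.3  15.1  -7.8  -0.1 -67.4 -46. ]
```

```bash
python3 -m handwheel '[[[0,0,0,0.02,0.0006,0,0],[0,0,0,0.03,0.001,0,0],[0,0,0,0.04,0.0013,0,0],[0,0,0,0.04,0.0013,0,0],[0,0,0,0.04,0.0013,0,0],[0,0,0,0.04,0.0013,0,0],[0,0,0,0.04,0.0013,0,0],[0,0,0,0.04,0.0013,0,0],[0,0,0,0.04,0.0013,0,0],[0,0,0,0.04,0.0013,0,0],[0,0,0,0.04,0.0013,0,0],[0,0,0,0.04,0.0013,0,0]]]'
python3 -m handwheel '[[[0,0,0,0.04,0.0013,0,0],[0,0,0,0.04,0.0013,0,0],[0,0,0,0.03,0.001,0,0],[0,0,0,0.015,0.0005,0,0],[0,0,0,0,0,0,0],[0.6,0,0,0,0,0,0],[0.9,0,0,0,0,0,0],[0.9,0,0,0,0,0,0],[0.9,0,0,0,0,0,0],[0,0,0,0,0,0,0],[0,0,0,0,0,0,0],[0,0,0,0,0,0,0]]]'
python3 - <<'E'
from h import *
plan([.474,-.292,.035],down(181.3,20))
E
```

```text
time_s: 14.35
tcp_pos: [0.4751, -0.1666, 0.2]
ee_rot: [[0.024, -1.0, -0.002], [-1.0, -0.024, 0.001], [-0.001, 0.002, -1.0]]
wrist_force: [0.6, -0.7, -7.6]
gripper_width: 0.14
gripper_force: 30.0
time_s: 15.55
tcp_pos: [0.4759, -0.2895, 0.2008]
ee_rot: [[0.025, -0.941, 0.337], [-1.0, -0.024, 0.008], [0.0, -0.337, -0.941]]
wrist_force: [-0.1, 0.7, -7.9]
gripper_width: 0.133
gripper_force: 30.0
t 15.55 tcp [ 0.4759 -0.2895  0.2008] yang -178.55 shift [0.0024 0.0578 0.1554] len 0.166
turn [0.0466 0.0059 0.0235]
F [-0.07  0.68 -7.89] w 0.13257836122417593 gf 30.006507500074804 j [-19.2   6.4 -18.1  -9.3 -47.4  25.9]
```

```bash
python3 -m handwheel '[[[0,0,0,0.0024,0.006,0.016,0],[0,0,0,0,0.01,0.027,0],[0,0,0,0,0.012,0.032,0],[0,0,0,0,0.012,0.032,0],[0,0,0,0,0.009,0.025,0],[0,0,0,0,0.006,0.016,0],[0,0,0,0,0.0028,0.0074,0],[0,0,0,0,0,0,0],[0,0,0,0,0,0,0]]]'
python3 -m handwheel '[[[0,0,0,0,0.001,0.0028,0],[0,0,0,0,0.001,0.0028,0],[0,0,0,0,0,0,0],[0,0,0,0,0,0,0]]]'
```

```text
time_s: 16.45
tcp_pos: [0.4753, -0.2928, 0.036]
ee_rot: [[0.025, -0.94, 0.34], [-1.0, -0.024, 0.007], [0.001, -0.34, -0.94]]
wrist_force: [-0.0, -0.4, -7.2]
gripper_width: 0.133
gripper_force: 30.0
time_s: 16.85
tcp_pos: [0.4739, -0.2924, 0.0293]
ee_rot: [[0.024, -0.94, 0.339], [-1.0, -0.022, 0.008], [0.0, -0.339, -0.941]]
wrist_force: [-0.6, -0.2, -7.4]
gripper_width: 0.132
gripper_force: 30.0
```

```bash
python3 -m handwheel '[[[0,0,0,0,0.0005,0.0014,0],[0,0,0,0,0.0005,0.0014,0],[0,0,0,0,0,0,0],[0,0,0,0,0,0,0]]]'
python3 -m handwheel '[[[0,0,0,0,0.0005,0.0014,0],[0,0,0,0,0.0003,0.0009,0],[0,0,0,0,0,0,0],[0,0,0,0,0,0,0]]]'
```

```text
time_s: 17.25
tcp_pos: [0.4738, -0.2923, 0.026]
ee_rot: [[0.024, -0.941, 0.339], [-1.0, -0.022, 0.008], [-0.0, -0.339, -0.941]]
wrist_force: [0.5, 0.3, -7.8]
gripper_width: 0.132
gripper_force: 30.0
time_s: 17.65
tcp_pos: [0.4739, -0.2923, 0.0236]
ee_rot: [[0.024, -0.941, 0.339], [-1.0, -0.022, 0.008], [0.0, -0.339, -0.941]]
wrist_force: [0.0, 0.2, -7.5]
gripper_width: 0.139
gripper_force: 30.0
```

```bash
python3 -m handwheel '[[[0,0,0,0,0.0004,0.001,0],[0,0,0,0,0,0,0],[0,0,0,0,0,0,0]]]'
python3 -m handwheel '[[[0,0,0,0,0.0004,0.001,0],[0,0,0,0,0,0,0],[0,0,0,0,0,0,0]]]'
```

```text
time_s: 17.95
tcp_pos: [0.4741, -0.2925, 0.0228]
ee_rot: [[0.024, -0.94, 0.339], [-1.0, -0.023, 0.008], [0.0, -0.339, -0.941]]
wrist_force: [0.2, -0.3, -6.7]
gripper_width: 0.134
gripper_force: 30.0
time_s: 18.25
tcp_pos: [0.4747, -0.2925, 0.0222]
ee_rot: [[0.024, -0.94, 0.34], [-1.0, -0.023, 0.007], [0.001, -0.34, -0.94]]
wrist_force: [0.6, 2.0, -2.2]
gripper_width: 0.134
gripper_force: 30.2
```

```bash
python3 -m handwheel '[[[-0.333,0,0,0,0.00045,0.0031,0],[-0.333,0,0,0,0.00045,0.0031,0],[-0.333,0,0,0,0.00045,0.0031,0],[0,0,0,0,0,0,0],[0,0,0,0,0,0,0]]]'
python3 -m handwheel '[[[-0.333,0,0,0,0.00045,0.0031,0],[-0.333,0,0,0,0.00045,0.0031,0],[-0.333,0,0,0,0.00045,0.0031,0],[0,0,0,0,0,0,0],[0,0,0,0,0,0,0]]]'
```

```text
time_s: 18.75
tcp_pos: [0.4763, -0.2926, 0.0128]
ee_rot: [[0.024, -0.97, 0.241], [-1.0, -0.023, 0.005], [0.001, -0.241, -0.971]]
wrist_force: [1.0, 0.1, -2.3]
gripper_width: 0.136
gripper_force: 30.2
time_s: 19.25
tcp_pos: [0.4768, -0.2926, 0.0034]
ee_rot: [[0.024, -0.99, 0.139], [-1.0, -0.024, 0.003], [0.001, -0.139, -0.99]]
wrist_force: [2.1, -0.2, -2.3]
gripper_width: 0.138
gripper_force: 30.2
```

```bash
python3 -m handwheel '[[[-0.167,0,0,0,0.0002,0.00157,0],[-0.167,0,0,0,0.0002,0.00157,0],[-0.167,0,0,0,0.0002,0.00157,0],[-0.167,0,0,0,0.0002,0.00157,0],[-0.167,0,0,0,0.0002,0.00157,0],[-0.167,0,0,0,0.0002,0.00157,0],[0,0,0,0,0,0,0],[0,0,0,0,0,0,0]]]'
python3 -m handwheel '[[[-0.083,0,0,0,0.0001,0.0008,0],[-0.083,0,0,0,0.0001,0.0008,0],[-0.083,0,0,0,0.0001,0.0008,0],[0,0,0,0,0,0,0],[0,0,0,0,0,0,0]]]'
```

```text
time_s: 20.05
tcp_pos: [0.4763, -0.2925, -0.0065]
ee_rot: [[0.024, -0.999, 0.033], [-1.0, -0.024, 0.0], [0.001, -0.033, -0.999]]
wrist_force: [4.1, -1.9, -0.3]
gripper_width: 0.134
gripper_force: 30.3
time_s: 20.55
tcp_pos: [0.4756, -0.2925, -0.0081]
ee_rot: [[0.024, -1.0, 0.006], [-1.0, -0.024, -0.0], [0.001, -0.006, -1.0]]
wrist_force: [1.6, -0.2, 4.7]
gripper_width: 0.132
gripper_force: 30.0
```

```bash
python3 -m handwheel '[[[0,0,0,0,0,0,0.05],[0,0,0,0,0,0,0.05],[0,0,0,0,0,0,0.05],[0,0,0,0,0,0,0.05],[0,0,0,0,0,0,0.05],[0,0,0,0,0,-0.01,0.05],[0,0,0,0,0,-0.02,0.05],[0,0,0,0,0,-0.03,0.08],[0,0,0,0,0,-0.04,0.08],[0,0,0,0,0,-0.045,0.08],[0,0,0,0,0,-0.045,0.08],[0,0,0,0,0,-0.045,0.08]]]'
python3 - <<'E'
from h import *
plan([.62,.20,.35],down(181.3))
E
```

```text
time_s: 21.75
tcp_pos: [0.4736, -0.2922, 0.2289]
ee_rot: [[0.024, -1.0, 0.006], [-1.0, -0.024, -0.0], [0.0, -0.006, -1.0]]
wrist_force: [1.2, -0.9, 0.1]
gripper_width: 0.892
gripper_force: 0.0
t 21.75 tcp [ 0.4736 -0.2922  0.2289] yang -178.64 shift [-0.4885 -0.1589 -0.1203] len 0.528
turn [-0.0605 -0.0034  0.0106]
F [ 1.21 -0.9   0.1 ] w 0.8923625466251728 gf 0.0 j [-15.   13.6  -5.5  -0.1 -70.6  16.4]
```

```bash
python3 -m handwheel '[[[-0.05,0,0,-0.02,-0.007,-0.012,0.08],[0,0,0,-0.043,-0.014,-0.012,0.08],[0,0,0,-0.043,-0.014,-0.012,0.08],[0,0,0,-0.043,-0.014,-0.012,0.08],[0,0,0,-0.043,-0.014,-0.012,0.08],[0,0,0,-0.043,-0.014,-0.012,0.08],[0,0,0,-0.043,-0.014,-0.012,0.08],[0,0,0,-0.043,-0.014,-0.012,0.08],[0,0,0,-0.043,-0.014,-0.012,0.08],[0,0,0,-0.043,-0.014,-0.012,0.08],[0,0,0,-0.043,-0.014,0,0.08],[0,0,0,-0.04,-0.012,0,0.08]]]'
python3 -m handwheel '[[[0,0,0,0,0,0,0.08],[0,0,0,0,0,0,0.08]]]'
python3 - <<'E'
from h import *
plan([.62,.20,.35],down(181.3))
snap("side","d6")
import json
C,im=snap("wrist","w6"); np.savez("w6.npz",K=C[0],R=C[1],o=C[2])
E
```

```text
time_s: 22.95
tcp_pos: [0.6214, 0.2032, 0.3473]
ee_rot: [[0.024, -1.0, 0.001], [-1.0, -0.024, 0.001], [-0.001, -0.001, -1.0]]
wrist_force: [0.5, -0.2, 0.0]
gripper_width: 0.92
gripper_force: 0.0
time_s: 23.15
tcp_pos: [0.621, 0.202, 0.3457]
ee_rot: [[0.025, -1.0, -0.001], [-1.0, -0.025, -0.001], [0.001, 0.001, -1.0]]
wrist_force: [0.0, -0.3, -0.1]
gripper_width: 0.918
gripper_force: 0.0
t 23.15 tcp [0.621  0.202  0.3457] yang -178.55 shift [ 0.0019  0.001  -0.0043] len 0.005
turn [ 0.0099 -0.0079  0.0251]
F [ 0.01 -0.27 -0.12] w 0.9178106290577109 gf 0.0 j [ 32.2  22.   22.6   0.  -90.7 -30.7]
```

View pics/w6.png

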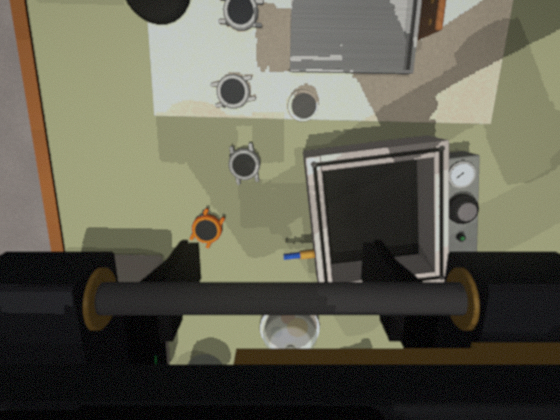

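The chamber is open. Steel cases are at (239,11), (233,92) and (245,163). The orange look-alike at (207,230) fits the warning and stays. I'll confirm the lug axes in one enlarged crop.

```bash
python3 - <<'E'
from h import *
a=cv2.imread("pics/w6.png"); a=a[0:190,190:330]
cv2.imwrite("pics/c6.png",cv2.resize(a,None,fx=3.15,fy=3.15,interpolation=3))
E
```

```text
(no output)
```

View pics/c6.png

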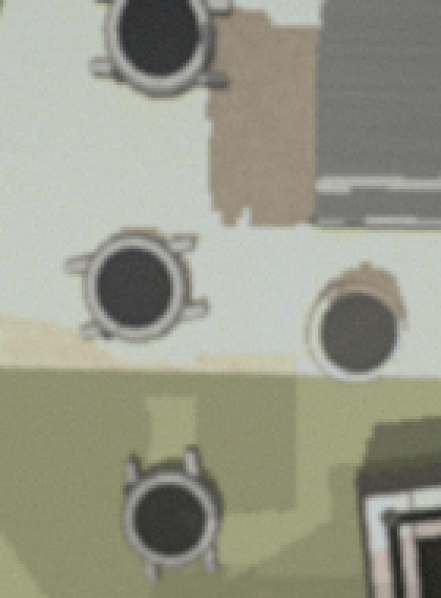

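```bash
python3 - <<'E'
from h import *
f=np.load("w6.npz");C=(f["K"],f["R"],f["o"])
g=lambda l,z:px2w(C,np.array(l)/3.15+[190,0],z)[:,:2]
for n,c,l in(("A",(160,38),[(100,66),(218,78)]),("B",(136,287),[(83.5,297),(190.5,276)]),("C",(170,517),[(160.5,456),(181,572)])):
    p=g(l,.008);d=p[1]-p[0]; print(n,g([c],.013),np.degrees(np.arctan2(d[1],d[0]))%180,np.linalg.norm(d))
rim=px2w(C,[(306,149),(447,141),(447,281)],.072)[:,:2];print(rim)
well=px2w(C,[(318,163),(440,153),(440,276)],.072)[:,:2];print("well",well)
for q in(rim,well):
  for i in(0,1): d=q[i+1]-q[i];print(np.linalg.norm(d),np.degrees(np.arctan2(d[1],d[0])))
print("traycorner",px2w(C,[(291,69),(412,73)],.022))
E
```

```text
A [[0.6791 0.0121]] 176.12386478910224 0.05105023500583883
B [[0.6905 0.1133]] 11.952954573976825 0.0497227111448772
C [[0.6756 0.2173]] 99.79012236350192 0.05664494016921365
[[0.5881 0.1849]
 [0.4044 0.1699]
 [0.3733 0.3722]]
well [[0.5714 0.2031]
 [0.4113 0.1858]
 [0.3847 0.3644]]
0.18429538500571746 -175.33779295914198
0.20465157855720462 98.75761288637666
0.1610281154228146 -173.84469383658097
0.1805746845549531 98.451999886083
traycorner [[0.6098 0.0827 0.022 ]
 [0.4435 0.0837 0.022 ]]
```

```bash
python3 -m handwheel '[[[0,0,-0.7,0,0,0,0.075],[0,0,-0.7,0,0,0,0.075],[0,0,0,0,0,0,0.075]]]'
python3 - <<'E'
from h import *
plan([.6756,.2173,-.032],down(190))
E
```

```text
time_s: 23.55
tcp_pos: [0.6212, 0.1997, 0.3471]
ee_rot: [[0.168, -0.986, 0.001], [-0.986, -0.168, 0.0], [-0.0, -0.001, -1.0]]
wrist_force: [0.9, 0.5, 0.7]
gripper_width: 0.868
gripper_force: 0.0
t 23.55 tcp [0.6212 0.1997 0.3471] yang -170.35 shift [-0.0082 -0.0561  0.3792] len 0.383
turn [-0.012   0.0026 -0.0581]
F [0.92 0.55 0.68] w 0.8679255330921567 gf 0.0 j [ 32.   21.9  22.6   0.  -90.6 -22.4]
```

```bash
python3 -m handwheel '[[[0,0,0,-0.008,-0.028,0.03,0.075],[0,0,0,0,-0.028,0.045,0.075],[0,0,0,0,0,0.045,0.075],[0,0,0,0,0,0.045,0.075],[0,0,0,0,0,0.045,0.075],[0,0,0,0,0,0.045,0.075],[0,0,0,0,0,0.04,0.075],[0,0,0,0,0,0.03,0.075],[0,0,0,0,0,0.02,0.075],[0,0,0,0,0,0.01,0.075],[0,0,0,0,0,0,0.075],[0,0,0,0,0,0,0.075]]]'
python3 - <<'E'
from h import *
plan([.6756,.2173,-.028],down(190))
E
```

```text
time_s: 24.75
tcp_pos: [0.6748, 0.2184, -0.0048]
ee_rot: [[0.169, -0.986, 0.002], [-0.986, -0.169, 0.001], [-0.0, -0.003, -1.0]]
wrist_force: [-0.0, 0.5, 0.4]
gripper_width: 0.864
gripper_force: 0.0
t 24.75 tcp [ 0.6748  0.2184 -0.0048] yang -170.27 shift [ 0.0013 -0.0006  0.0232] len 0.023
turn [-0.0248  0.0035 -0.0455]
F [-0.04  0.5   0.36] w 0.8635876941770896 gf 0.0 j [ 31.   39.3   1.3   0.  -51.8 -21.3]
```

```bash
python3 -m handwheel '[[[0,0,0,0.001,0,0.01,0.075],[0,0,0,0,0,0.008,0.075],[0,0,0,0,0,0.005,0.075],[0,0,0,0,0,0,0.075],[0,0,0,0,0,0,0],[0,0,0,0,0,0,0],[0,0,0,0,0,0,0],[0,0,0,0,0,0,0],[0,0,0,0,0,0,0],[0,0,0,0,0,0,0],[0,0,0,0,0,0,0],[0,0,0,0,0,0,0]]]'
```

```text
time_s: 25.95
tcp_pos: [0.6741, 0.2176, -0.0291]
ee_rot: [[0.17, -0.986, 0.001], [-0.986, -0.17, 0.0], [-0.0, -0.001, -1.0]]
wrist_force: [0.5, 0.5, 1.2]
gripper_width: 0.535
gripper_force: 30.0
```

C is gripped at 46.5 mm and 30 N. Next I'll lift it and carry it to the tray's front right slot.

```bash
python3 -m handwheel '[[[0,0,0,0,0,-0.01,0],[0,0,0,0,0,-0.03,0],[0,0,0,0,0,-0.04,0],[0,0,0.8,0,0,-0.04,0],[0,0,0.85,0,0,-0.03,0],[0,0,0,0,0,0,0],[0,0,0,0,0,0,0]]]'
python3 - <<'E'
from h import *
plan([.547,-.018,-.024],down(180))
E
```

```text
time_s: 26.65
tcp_pos: [0.6737, 0.2175, 0.1217]
ee_rot: [[-0.002, -1.0, 0.001], [-1.0, 0.002, 0.001], [-0.001, -0.001, -1.0]]
wrist_force: [-0.1, 0.2, -1.5]
gripper_width: 0.542
gripper_force: 30.0
t 26.65 tcp [0.6737 0.2175 0.1217] yang 179.88 shift [0.236  0.1263 0.1452] len 0.305
turn [-0.0098  0.0118 -0.0207]
F [-0.15  0.18 -1.47] w 0.5424297358485164 gf 30.0 j [ 30.9  32.6   8.5  -0.  -65.9 -31. ]
```

```bash
python3 -m handwheel '[[[0,0,0,0.026,0.0143,0,0],[0,0,0,0.04,0.021,0,0],[0,0,0,0.04,0.021,0,0],[0,0,0,0.04,0.021,0,0],[0,0,0,0.04,0.021,0,0],[0,0,0,0.03,0.017,0,0],[0,0,0,0.02,0.011,0,0],[0,0,0,0,0,0.03,0],[0,0,0,0,0,0.04,0],[0,0,0,0,0,0.03,0],[0,0,0,0,0,0.02,0],[0,0,0,0,0,0,0]]]'
python3 - <<'E'
from h import *
plan([.547,-.018,-.024],down(180))
E
```

```text
time_s: 27.85
tcp_pos: [0.5427, -0.0192, -0.0037]
ee_rot: [[-0.003, -1.0, -0.01], [-1.0, 0.003, -0.002], [0.002, 0.01, -1.0]]
wrist_force: [-0.9, -0.7, -0.6]
gripper_width: 0.539
gripper_force: 30.0
t 27.85 tcp [ 0.5427 -0.0192 -0.0037] yang 179.82 shift [-0.0013 -0.0045  0.0202] len 0.021
turn [ 0.0993 -0.0191 -0.0293]
F [-0.93 -0.71 -0.56] w 0.5385768809237887 gf 29.999837279319763 j [ 15.1  26.8 -23.7  -0.1 -40.1 -15.2]
```

```bash
python3 -m handwheel '[[[0,0,0,0,-0.001,0.008,0],[0,0,0,0,0,0.006,0],[0,0,0,0,0,0.004,0],[0,0,0,0,0,0,0],[0,0,0,0,0,0,0]]]'
python3 - <<'E'
from h import *
plan([.547,-.018,-.024],down(180))
E
```

```text
time_s: 28.35
tcp_pos: [0.5483, -0.0182, -0.017]
ee_rot: [[-0.002, -1.0, 0.001], [-1.0, 0.002, 0.0], [-0.0, -0.001, -1.0]]
wrist_force: [0.9, -0.7, -0.1]
gripper_width: 0.54
gripper_force: 30.0
t 28.35 tcp [ 0.5483 -0.0182 -0.017 ] yang 179.87 shift [-0.0002  0.0013  0.007 ] len 0.007
turn [-0.0094  0.0018 -0.0221]
F [ 0.87 -0.74 -0.11] w 0.5404070681814132 gf 29.99985158443451 j [ 15.   28.1 -24.1   0.  -37.8 -15.2]
```

```bash
python3 -m handwheel '[[[0,0,0,0,0,0.004,0],[0,0,0,0,0,0.003,0],[0,0,0,0,0,0.001,0],[0,0,0,0,0,0,0],[0,0,0,0,0,0,0]]]'
```

```text
time_s: 28.85
tcp_pos: [0.5479, -0.0183, -0.0252]
ee_rot: [[-0.002, -1.0, -0.0], [-1.0, 0.002, -0.0], [0.0, 0.0, -1.0]]
wrist_force: [-1.8, 0.2, 3.5]
gripper_width: 0.536
gripper_force: 30.0
```

```bash
python3 -m handwheel '[[[0,0,0,0,0,0,0.058],[0,0,0,0,0,0,0.058],[0,0,0,0,0,0,0.058],[0,0,0,0,0,-0.006,0.058],[0,0,0,0,0,-0.015,0.058],[0,0,0,0,0,-0.03,0.075],[0,0,0,0,0,-0.04,0.075],[0,0,0,0,0,-0.03,0.075],[0,0,0,0,0,0,0.075],[0,0,0,0,0,0,0.075]]]'
python3 - <<'E'
from h import *
plan([.6905,.1133,.06],down(102))
E
```

```text
time_s: 29.85
tcp_pos: [0.5482, -0.0181, 0.0965]
ee_rot: [[-0.003, -1.0, 0.002], [-1.0, 0.003, 0.001], [-0.001, -0.002, -1.0]]
wrist_force: [-0.4, -0.6, -0.7]
gripper_width: 0.857
gripper_force: 0.0
t 29.85 tcp [ 0.5482 -0.0181  0.0965] yang 179.84 shift [-0.1317 -0.1419  0.0369] len 0.197
turn [-0.0104  0.0208 12.9737]
F [-0.37 -0.59 -0.69] w 0.8565629292952001 gf 0.0 j [ 15.   19.4 -17.7  -0.  -52.9 -15.2]
```

```bash
python3 -m handwheel '[[[0,0,0,-0.026,-0.028,0,0.075],[0,0,0,-0.027,-0.029,0,0.075],[0,0,0,-0.027,-0.029,0,0.075],[0,0,0,-0.026,-0.028,0,0.075],[0,0,0,-0.0257,-0.0279,0,0.075],[0,0,1.3,0,0,0,0.075],[0,0,1.3,0,0,0,0.075],[0,0,1.3,0,0,0,0.075],[0,0,1.3,0,0,0,0.075],[0,0,1.3,0,0,0,0.075],[0,0,1.3,0,0,0,0.075],[0,0,1.3,0,0,0,0.075]]]'
python3 -m handwheel '[[[0,0,1.3,0,0,0,0.075],[0,0,1.3,0,0,0,0.075],[0,0,1.27,0,0,0,0.075],[0,0,0,0,0,0,0.075],[0,0,0,0,0,0,0.075]]]'
python3 - <<'E'
from h import *
plan([.6905,.1133,-.029],down(102))
D,im=snap("side","d7")
for n,p in(("A",(.6791,.0121)),("B",(.6905,.1133))):
    u=w2px(D,[*p,.015])[0]; print(n,u)
C,w=snap("wrist","w7"); print(w2px(C,[.6905,.1133,.015]))
E
```

```text
time_s: 31.05
tcp_pos: [0.689, 0.1128, 0.0932]
ee_rot: [[-0.82, -0.572, -0.004], [-0.572, 0.82, -0.001], [0.004, 0.001, -1.0]]
wrist_force: [1.0, -0.7, 0.9]
gripper_width: 0.856
gripper_force: 0.0
time_s: 31.55
tcp_pos: [0.6895, 0.1129, 0.0941]
ee_rot: [[-0.977, -0.211, -0.002], [-0.211, 0.977, -0.001], [0.002, -0.0, -1.0]]
wrist_force: [-0.1, 0.2, 0.3]
gripper_width: 0.864
gripper_force: 0.0
t 31.55 tcp [0.6895 0.1129 0.0941] yang 102.19 shift [-0.0014  0.0003  0.1231] len 0.123
turn [-0.0027 -0.0234  0.0323]
F [-0.05  0.19  0.31] w 0.8642031494052245 gf 0.0 j [  22.5   33.     5.2   -0.   -62.3 -100.3]
A [238.9237 231.994 ]
B [223.1208 259.7584]
[[281.0972 200.5209]]
```

```bash
python3 - <<'E'
from h import *
im=cv2.imread("pics/w7.png"); m=((im.max(2)<80)).astype(np.uint8); m[225:]=0
k,l,st,c=cv2.connectedComponentsWithStats(m)
C=cal("wrist")
for i in range(1,k):
    if st[i,4]>300: print(st[i],c[i],px2w(C,c[i],.014)[0,:2])
E
```

```text
[ 79   0  16  54 683] [86.6471 27.063 ] [ 0.5956 -0.0481]
[  312     0   248   106 13357] [415.5069  54.64  ] [0.5637 0.1852]
[ 497    0   63   63 3476] [531.2699  31.1548] [0.5316 0.2607]
[ 131  138   46   45 1619] [153.8196 159.8586] [0.6799 0.0093]
[ 259  180   44   42 1447] [280.6054 200.4969] [0.6911 0.113 ]
```

```bash
python3 -m handwheel '[[[0,0,0,-0.0014,0,0.03,0.075],[0,0,0,0,0,0.04,0.075],[0,0,0,0,0,0.03,0.075],[0,0,0,0,0,0.015,0.075],[0,0,0,0,0,0.008,0.075],[0,0,0,0,0,0.002,0],[0,0,0,0,0,0,0],[0,0,0,0,0,0,0],[0,0,0,0,0,0,0],[0,0,0,0,0,0,0],[0,0,0,0,0,0,0],[0,0,0,0,0,0,0]]]'
python3 -m handwheel '[[[0,0,0,0,0,0,0],[0,0,0,0,0,-0.01,0],[0,0,0,0,0,-0.03,0],[0,0,0,0,0,-0.04,0],[0,0,0,0,0,-0.04,0],[0,0,0,0,0,0,0],[0,0,0,0,0,0,0]]]'
python3 - <<'E'
from h import *
plan([.547,.046,-.024],down(180))
E
```

```text
time_s: 32.85
tcp_pos: [0.6923, 0.1136, -0.0281]
ee_rot: [[-0.978, -0.209, 0.002], [-0.209, 0.978, 0.0], [-0.002, -0.0, -1.0]]
wrist_force: [-0.9, 0.0, 6.0]
gripper_width: 0.535
gripper_force: 30.0
time_s: 33.55
tcp_pos: [0.6918, 0.1136, 0.0919]
ee_rot: [[-0.978, -0.208, 0.002], [-0.208, 0.978, 0.001], [-0.002, 0.001, -1.0]]
wrist_force: [-0.5, -0.7, -1.7]
gripper_width: 0.539
gripper_force: 30.0
t 33.55 tcp [0.6918 0.1136 0.0919] yang 102.02 shift [ 0.1559 -0.0361  0.1155] len 0.197
turn [ -0.0069   0.0236 -12.9962]
F [-0.53 -0.65 -1.73] w 0.5386761465578362 gf 29.999653100967407 j [  22.5   33.2    5.2   -0.   -61.8 -100.5]
```

```bash
python3 -m handwheel '[[[0,0,-1.3,0,0,0,0],[0,0,-1.3,0,0,0,0],[0,0,-1.3,0,0,0,0],[0,0,-1.3,0,0,0,0],[0,0,-1.3,0,0,0,0],[0,0,-1.3,0,0,0,0],[0,0,-1.3,0,0,0,0],[0,0,-1.3,0,0,0,0],[0,0,-1.3,0,0,0,0],[0,0,-1.3,0,0,0,0],[0,0,0,0,0,0,0],[0,0,0,0,0,0,0]]]'
python3 - <<'E'
from h import *
plan([.547,.047,-.024],down(180))
E
```

```text
time_s: 34.75
tcp_pos: [0.6906, 0.1131, 0.089]
ee_rot: [[-0.002, -1.0, -0.003], [-1.0, 0.002, -0.001], [0.001, 0.003, -1.0]]
wrist_force: [-0.3, -0.3, -0.3]
gripper_width: 0.536
gripper_force: 30.0
t 34.75 tcp [0.6906 0.1131 0.089 ] yang 179.87 shift [0.0663 0.1432 0.1134] len 0.194
turn [ 0.0263 -0.008  -0.0221]
F [-0.34 -0.29 -0.25] w 0.5364778941486079 gf 29.999883770942688 j [ 22.5  33.4   5.1  -0.  -61.8 -22.6]
```

```bash
python3 -m handwheel '[[[0,0,0,0.013,0.028,0,0],[0,0,0,0.018,0.039,0,0],[0,0,0,0.018,0.039,0,0],[0,0,0,0.011,0.024,0,0],[0,0,0,0.0063,0.0132,0,0],[0,0,0,0,0,0.02,0],[0,0,0,0,0,0.035,0],[0,0,0,0,0,0.03,0],[0,0,0,0,0,0.013,0],[0,0,0,0,0,0.004,0],[0,0,0,0,0,0,0],[0,0,0,0,0,0,0]]]'
python3 - <<'E'
from h import *
plan([.547,.047,-.025],down(180))
E
```

```text
time_s: 35.95
tcp_pos: [0.5496, 0.0474, -0.0102]
ee_rot: [[0.001, -1.0, 0.003], [-1.0, -0.001, 0.001], [-0.001, -0.003, -1.0]]
wrist_force: [0.9, 0.2, -0.5]
gripper_width: 0.537
gripper_force: 30.0
t 35.95 tcp [ 0.5496  0.0474 -0.0102] yang -179.96 shift [0.0004 0.0027 0.0148] len 0.015
turn [-0.0251  0.0065  0.0065]
F [ 0.89  0.25 -0.55] w 0.5365944923420657 gf 29.99993473291397 j [ 21.8  27.6 -23.5   0.  -38.8 -21.8]
```

```bash
python3 -m handwheel '[[[0,0,0,0,0.001,0.006,0],[0,0,0,0,0,0.004,0],[0,0,0,0,0,0.003,0],[0,0,0,0,0,0.001,0],[0,0,0,0,0,0,0],[0,0,0,0,0,0,0.058],[0,0,0,0,0,0,0.058],[0,0,0,0,0,0,0.058],[0,0,0,0,0,-0.006,0.058],[0,0,0,0,0,-0.015,0.058],[0,0,0,0,0,-0.03,0.075],[0,0,0,0,0,-0.04,0.075]]]'
python3 -m handwheel '[[[0,0,0,0,0,-0.015,0.075],[0,0,0,0,0,0,0.075],[0,0,0,0,0,0,0.075]]]'
python3 - <<'E'
from h import *
plan([.6795,.011,.1],down(86))
E
```

```text
time_s: 37.15
tcp_pos: [0.5459, 0.0465, 0.0651]
ee_rot: [[0.0, -1.0, -0.004], [-1.0, -0.0, -0.001], [0.001, 0.004, -1.0]]
wrist_force: [1.7, 0.6, 0.3]
gripper_width: 0.774
gripper_force: 0.0
time_s: 37.45
tcp_pos: [0.547, 0.047, 0.0804]
ee_rot: [[0.0, -1.0, -0.0], [-1.0, -0.0, 0.0], [-0.0, 0.0, -1.0]]
wrist_force: [-0.1, -0.3, -0.0]
gripper_width: 0.854
gripper_force: 0.0
t 37.45 tcp [0.547  0.047  0.0804] yang -179.98 shift [ 0.036  -0.1325 -0.0196] len 0.139
turn [ 0.0042  0.0014 15.6695]
F [-0.09 -0.26 -0.05] w 0.8537715257098232 gf 0.0 j [ 21.8  20.5 -18.6  -0.  -50.9 -21.8]
```

```bash
python3 -m handwheel '[[[0,0,1.306,0,0,0,0.075],[0,0,1.306,0,0,0,0.075],[0,0,1.306,0,0,0,0.075],[0,0,1.306,0,0,0,0.075],[0,0,1.306,0,0,0,0.075],[0,0,1.306,0,0,0,0.075],[0,0,1.306,0,0,0,0.075],[0,0,1.306,0,0,0,0.075],[0,0,1.306,0,0,0,0.075],[0,0,1.306,0,0,0,0.075],[0,0,1.306,0,0,0,0.075],[0,0,1.306,0,0,0,0.075]]]'
python3 -m handwheel '[[[0,0,0,-0.025,-0.008,0,0.075],[0,0,0,-0.04,-0.01,0,0.075],[0,0,0,-0.04,-0.01,0,0.075],[0,0,0,-0.028,-0.008,0,0.075],[0,0,0,0,0,0,0.075],[0,0,0,0,0,0,0.075]]]'
python3 - <<'E'
from h import *
C,w=snap("wrist","w8")
im=w; m=((im.max(2)<80)).astype(np.uint8); m[228:]=0
k,l,st,c=cv2.connectedComponentsWithStats(m)
for i in range(1,k):
    if st[i,4]>300: print(st[i],c[i],px2w(C,c[i],.014)[0,:2])
plan([.6795,.011,-.028],down(86))
E
```

```text
time_s: 38.65
tcp_pos: [0.5461, 0.0466, 0.0786]
ee_rot: [[-0.997, 0.075, -0.004], [0.076, 0.997, -0.001], [0.004, -0.001, -1.0]]
wrist_force: [-0.1, 0.3, 0.5]
gripper_width: 0.857
gripper_force: 0.0
time_s: 39.25
tcp_pos: [0.6763, 0.0013, 0.0778]
ee_rot: [[-0.997, 0.071, -0.005], [0.071, 0.997, -0.001], [0.005, -0.001, -1.0]]
wrist_force: [-0.4, 0.1, -0.2]
gripper_width: 0.859
gripper_force: 0.0
[   0    0   35   88 2108] [12.4625 49.2661] [ 0.5542 -0.1722]
[ 187    0   98  124 1621] [224.0382  49.2973] [ 0.5642 -0.0294]
[ 210    0   55   50 2300] [237.44    22.5504] [ 0.5485 -0.0187]
[ 289    0  105  111 5766] [353.5404  39.6851] [0.5644 0.058 ]
[ 522    0   38   64 2226] [541.8917  30.5836] [0.5676 0.1835]
[ 439   43   66   56 2925] [472.0591  71.5501] [0.5903 0.1389]
[421  46  25  60 454] [429.207   77.8568] [0.5923 0.1098]
[  46   75   68   57 2826] [ 78.2887 102.9133] [ 0.5918 -0.1356]
[ 261  169   55   59 2106] [289.8215 205.4872] [0.6771 0.008 ]
t 39.3 tcp [0.676  0.0017 0.0785] yang 85.98 shift [-0.0033  0.0096  0.1065] len 0.107
turn [-0.0068 -0.0374 -0.0029]
F [-0.97  0.34 -0.47] w 0.8635427159309458 gf 0.0 j [  13.8   31.8    0.5   -0.   -58.9 -107.8]
```

```bash
python3 -m handwheel '[[[0,0,0,-0.002,0.0085,0,0.075],[0,0,0,0,0,0.03,0.075],[0,0,0,0,0,0.035,0.075],[0,0,0,0,0,0.025,0.075],[0,0,0,0,0,0.012,0.075],[0,0,0,0,0,0.003,0.075],[0,0,0,0,0,0,0],[0,0,0,0,0,0,0],[0,0,0,0,0,0,0],[0,0,0,0,0,0,0],[0,0,0,0,0,0,0],[0,0,0,0,0,0,0]]]'
python3 -m handwheel '[[[0,0,0,0,0,0,0],[0,0,0,0,0,0,0],[0,0,0,0,0,-0.01,0],[0,0,0,0,0,-0.03,0],[0,0,0,0,0,-0.04,0],[0,0,0,0,0,-0.04,0],[0,0,-0.33,0,0,0,0],[0,0,-0.33,0,0,0,0],[0,0,0,0,0,0,0]]]'
python3 - <<'E'
from h import *
plan([.482,.014,-.024],down(90))
E
```

```text
time_s: 40.5
tcp_pos: [0.6807, 0.0102, -0.0234]
ee_rot: [[-0.998, 0.069, 0.001], [0.069, 0.998, 0.0], [-0.001, 0.0, -1.0]]
wrist_force: [-1.3, -0.3, 4.1]
gripper_width: 0.521
gripper_force: 30.0
time_s: 41.4
tcp_pos: [0.6798, 0.0102, 0.0957]
ee_rot: [[-1.0, 0.001, -0.0], [0.001, 1.0, 0.0], [0.0, 0.0, -1.0]]
wrist_force: [0.2, 0.4, -1.0]
gripper_width: 0.523
gripper_force: 30.0
t 41.4 tcp [0.6798 0.0102 0.0957] yang 89.95 shift [0.1978 0.0036 0.1197] len 0.231
turn [ 0.0036 -0.0012 -0.008 ]
F [ 0.21  0.42 -0.99] w 0.5227155539738164 gf 29.99922215938568 j [  14.4   31.2    2.1   -0.   -60.9 -104.5]
```

```bash
python3 -m handwheel '[[[0,0,0,0.03,0.0006,0,0],[0,0,0,0.04,0.0006,0,0],[0,0,0,0.04,0.0008,0,0],[0,0,0,0.04,0.0008,0,0],[0,0,0,0.028,0.0006,0,0],[0,0,0,0.0138,0.0002,0,0],[0,0,0,0,0,0.03,0],[0,0,0,0,0,0.04,0],[0,0,0,0,0,0.025,0],[0,0,0,0,0,0.01,0],[0,0,0,0,0,0,0],[0,0,0,0,0,0,0]]]'
python3 -m handwheel '[[[0,0,0,0,0,0.003,0],[0,0,0,0,0,0.003,0],[0,0,0,0,0,0.002,0],[0,0,0,0,0,0,0],[0,0,0,0,0,0,0]]]'
```

```text
time_s: 42.6
tcp_pos: [0.4893, 0.0141, -0.0087]
ee_rot: [[-1.0, 0.0, 0.002], [0.0, 1.0, 0.0], [-0.002, 0.0, -1.0]]
wrist_force: [-0.6, 0.8, -0.8]
gripper_width: 0.523
gripper_force: 30.0
time_s: 43.1
tcp_pos: [0.4885, 0.0139, -0.0173]
ee_rot: [[-1.0, 0.0, 0.0], [0.0, 1.0, 0.0], [-0.0, 0.0, -1.0]]
wrist_force: [-0.5, 0.5, -1.3]
gripper_width: 0.521
gripper_force: 30.0
```

```bash
python3 -m handwheel '[[[0,0,0,0,0,0.002,0],[0,0,0,0,0,0.001,0],[0,0,0,0,0,0,0],[0,0,0,0,0,0,0]]]'
python3 -m handwheel '[[[0,0,0,0,0,0.002,0],[0,0,0,0,0,0,0],[0,0,0,0,0,0,0]]]'
```

```text
time_s: 43.5
tcp_pos: [0.4887, 0.014, -0.0196]
ee_rot: [[-1.0, -0.0, 0.001], [-0.0, 1.0, -0.0], [-0.001, -0.0, -1.0]]
wrist_force: [-2.3, -0.0, 7.4]
gripper_width: 0.523
gripper_force: 30.0
time_s: 43.8
tcp_pos: [0.4888, 0.014, -0.0198]
ee_rot: [[-1.0, -0.001, 0.001], [-0.001, 1.0, -0.0], [-0.001, -0.0, -1.0]]
wrist_force: [-6.4, 1.4, 20.9]
gripper_width: 0.527
gripper_force: 30.0
```

Contact is made. I'll release, rise clear and look at the tray.

```bash
python3 -m handwheel '[[[0,0,0,0,0,-0.002,0],[0,0,0,0,0,0,0.058],[0,0,0,0,0,0,0.058],[0,0,0,0,0,0,0.058],[0,0,0,0,0,-0.006,0.058],[0,0,0,0,0,-0.015,0.058],[0,0,0,0,0,-0.03,0.058],[0,0,0,0,0,-0.04,0.058],[0,0,0,0,0,-0.04,0.058],[0,0,0,0.03,0,-0.04,0.058],[0,0,0,0.03,0,-0.03,0.058],[0,0,0,0,0,0,0.058]]]'
python3 - <<'E'
from h import *
plan([.435,.012,.18],down(180))
C,w=snap("wrist","w9");np.savez("w9.npz",K=C[0],R=C[1],o=C[2])
S,s=snap("scene","s9")
a=cv2.resize(w[0:260],(560,260)); b=cv2.resize(s[185:295,200:360],(560,340))
cv2.imwrite("pics/c9.png",np.vstack([a,b])[:,:,::-1])
E
```

```text
time_s: 45.0
tcp_pos: [0.4281, 0.0141, 0.1852]
ee_rot: [[-1.0, -0.001, 0.009], [-0.001, 1.0, 0.003], [-0.009, 0.003, -1.0]]
wrist_force: [0.9, 0.9, 0.2]
gripper_width: 0.666
gripper_force: 0.0
t 45.0 tcp [0.4281 0.0141 0.1852] yang 90.03 shift [-0.0068 -0.0021  0.0053] len 0.009
turn [ -0.0406   0.0886 -14.9946]
F [0.91 0.94 0.25] w 0.6656889486825599 gf 0.0 j [  23.8    2.1  -25.7    0.   -61.6 -113.8]
```

View pics/c9.png

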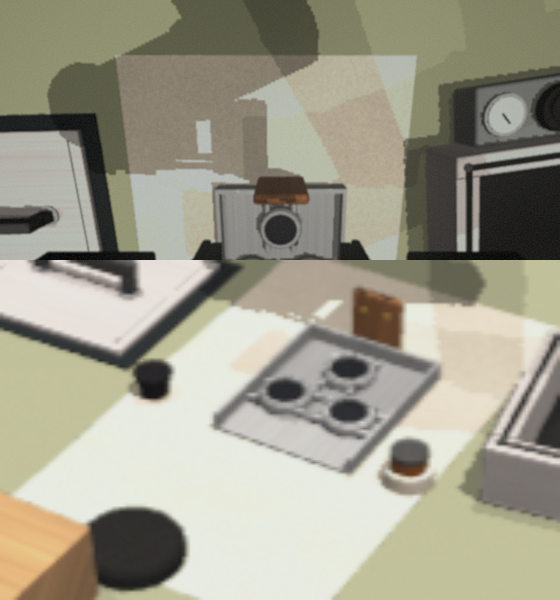

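```bash
python3 - <<'E'
from h import *
f=np.load("w9.npz");C=(f["K"],f["R"],f["o"])
for z in(.03,.08): print(z,px2w(C,[(257,178),(306,178),(254,203),(308,203)],z)[:,:2].tolist())
im=cv2.imread("pics/w9.png").astype(int); m=(im[:,:,2]-im[:,:,0]>40)&(im[:,:,2]<150); m[:165]=0;m[230:]=0;m[:,:230]=0;m[:,330:]=0
ys,xs=np.nonzero(m)
for y in range(ys.min(),ys.max()+1,3): q=xs[ys==y]; print(y,q.min(),q.max(), end="; ")
print(px2w(C,[(213,186),(346,186)],.022))
S=cal("scene"); print(px2w(S,[(200+353*160/560,185+(288-260)*110/340),(200+403*160/560,185+(302-260)*110/340)],.08))
E
```

```text
0.03 [[0.42816201620169514, -0.00926301576710611], [0.4281323034947408, 0.039965426293065764], [0.4543476738870966, -0.01279657236820591], [0.4543288145141479, 0.0425840629375735]]
0.08 [[0.41710426955390245, -0.006071998277590522], [0.4170787854677577, 0.03615040374597478], [0.43956326520306566, -0.009102670001922109], [0.43954708983790625, 0.03839636410000958]]
194 295 306; 197 255 307; 200 267 307; 203 262 305; [[ 0.4384 -0.0554  0.022 ]
 [ 0.4383  0.0822  0.022 ]]
[[ 0.4383 -0.0101  0.08  ]
 [ 0.4365  0.0406  0.08  ]]
```

All three cases lie in the tray, at about (350,370), (285,390) and (350,410) in the lower crop, and the lid is flat on the mat. Next I'll grip the tray handle.

```bash
python3 -m handwheel '[[[0,0,-1.25,0,0,0,0.05],[0,0,-1.25,0,0,0,0.05],[0,0,-1.25,0,0,0,0.05],[0,0,-1.25,0,0,0,0.05],[0,0,-1.25,0,0,0,0.05],[0,0,-1.25,0,0,0,0.05],[0,0,-1.25,0,0,0,0.05],[0,0,-1.25,0,0,0,0.05],[0,0,-1.25,0,0,0,0.05],[0,0,-1.25,0,0,0,0.05],[0,0,-1.25,0,0,0,0.05],[0,0,-1.25,0,0,0,0.05]]]'
python3 -m handwheel '[[[0,0,0,0,0,0,0.05],[0,0,0,0,0,0,0.05],[0,0,0,0,0,0,0.05]]]'
python3 - <<'E'
from h import *
plan([.4345,.014,.0015],down(180))
E
```

```text
time_s: 46.3
tcp_pos: [0.4282, 0.0136, 0.1787]
ee_rot: [[0.004, -1.0, -0.004], [-1.0, -0.004, -0.001], [0.001, 0.004, -1.0]]
wrist_force: [0.1, -0.3, -0.1]
gripper_width: 0.569
gripper_force: 0.0
time_s: 46.6
tcp_pos: [0.4283, 0.0138, 0.1798]
ee_rot: [[-0.003, -1.0, -0.001], [-1.0, 0.003, -0.001], [0.001, 0.001, -1.0]]
wrist_force: [-0.1, -0.5, -0.2]
gripper_width: 0.57
gripper_force: 0.0
t 46.6 tcp [0.4283 0.0138 0.1798] yang 179.85 shift [-0.0003 -0.0064  0.1783] len 0.178
turn [ 0.0129 -0.0053 -0.0248]
F [-0.1  -0.55 -0.16] w 0.569873751412319 gf 0.0 j [ 23.7   2.8 -25.8  -0.  -61.5 -23.9]
```

```bash
python3 -m handwheel '[[[0,0,0,0,-0.0062,0.02,0.05],[0,0,0,0,0,0.04,0.05],[0,0,0,0,0,0.04,0.05],[0,0,0,0,0,0.035,0.05],[0,0,0,0,0,0.025,0.05],[0,0,0,0,0,0.012,0.05],[0,0,0,0,0,0.005,0.05],[0,0,0,0,0,0,0.05],[0,0,0,0,0,0,0.05]]]'
python3 -m handwheel '[[[0,0,0,0,0,0,0],[0,0,0,0,0,0,0],[0,0,0,0,0,0,0],[0,0,0,0,0,0,0],[0,0,0,0,0,0,0],[0,0,0,0,0,0,0],[0,0,0,0,0,0,0],[0,0,0,0,0,0,0],[0,0,0,0,0,0,0],[0,0,0,0,0,0,0]]]'
```

```text
time_s: 47.5
tcp_pos: [0.4353, 0.0141, 0.0042]
ee_rot: [[-0.001, -1.0, 0.002], [-1.0, 0.001, 0.0], [-0.0, -0.002, -1.0]]
wrist_force: [0.4, -0.2, 0.4]
gripper_width: 0.573
gripper_force: 0.0
time_s: 48.5
tcp_pos: [0.4351, 0.0141, 0.0037]
ee_rot: [[-0.0, -1.0, 0.001], [-1.0, 0.0, 0.0], [-0.0, -0.001, -1.0]]
wrist_force: [1.9, -0.8, 0.1]
gripper_width: 0.118
gripper_force: 30.0
```

```bash
python3 -m handwheel '[[[0,0,0,0,0,-0.004,0],[0.25,0,0,0,0,-0.008,0],[0.25,0,0,0,0,-0.014,0],[0,0,0,0,0,-0.02,0],[0,0,0,0,0,-0.025,0],[0,0,0,0,0,-0.025,0],[0,0,0,0,0,-0.02,0],[0,0,0,0,0,-0.012,0],[0,0,0,0,0,-0.005,0],[0,0,0,0,0,0,0],[0,0,0,0,0,0,0]]]'
python3 - <<'E'
from h import *
plan([.508,.10,.13],down(278.7,3))
C,b=snap("side","d10")
cv2.imwrite("pics/c10.png",cv2.resize(b[160:340,170:370],(600,540))[:,:,::-1])
E
```

```text
time_s: 49.6
tcp_pos: [0.4272, 0.0135, 0.1353]
ee_rot: [[-0.001, -0.999, 0.05], [-1.0, 0.001, -0.001], [0.001, -0.05, -0.999]]
wrist_force: [0.0, 0.0, -4.4]
gripper_width: 0.11
gripper_force: 30.0
t 49.6 tcp [0.4272 0.0135 0.1353] yang 179.94 shift [-0.0866 -0.0804  0.0093] len 0.119
turn [  0.022   -0.8462 -16.4382]
F [ 0.02  0.03 -4.44] w 0.10968845434094435 gf 30.01472645555623 j [ 24.8   3.6 -32.7   1.6 -51.1 -25.9]
```

View pics/c10.png

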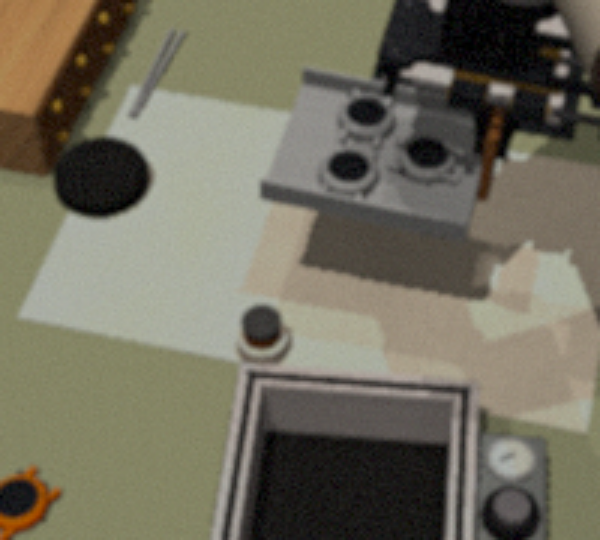

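The tray is held nearly level with all three cases inside; they show at (367,112), (427,152) and (349,168). Now I'll turn it toward the chamber.

```bash
python3 -m handwheel '[[[0,-0.02,-0.4,0,0,0,0],[0,-0.04,-0.7,0,0,0,0],[0,-0.05,-1,0,0,0,0],[0,-0.05,-1,0,0,0,0],[0,-0.05,-1,0,0,0,0],[0,-0.05,-1,0,0,0,0],[0,-0.05,-1,0,0,0,0],[0,-0.05,-1,0,0,0,0],[0,-0.05,-1,0,0,0,0],[0,-0.05,-1,0,0,0,0],[0,-0.05,-1,0,0,0,0],[0,-0.05,-1,0,0,0,0]]]'
python3 -m handwheel '[[[0,-0.05,-1,0,0,0,0],[0,-0.05,-1,0,0,0,0],[0,-0.05,-1,0,0,0,0],[0,-0.05,-1,0,0,0,0],[0,-0.05,-0.85,0,0,0,0],[0,-0.03,-0.5,0,0,0,0],[0,0,0,0,0,0,0],[0,0,0,0,0,0,0],[0,0,0,0,0,0,0]]]'
python3 - <<'E'
from h import *
plan([.513,.069,.13],down(278.7,3))
E
```

```text
time_s: 50.85
tcp_pos: [0.428, 0.0135, 0.1353]
ee_rot: [[0.92, -0.392, 0.02], [-0.392, -0.919, 0.045], [0.001, -0.049, -0.999]]
wrist_force: [1.0, 0.8, -5.9]
gripper_width: 0.11
gripper_force: 30.0
time_s: 51.75
tcp_pos: [0.4285, 0.0138, 0.1361]
ee_rot: [[0.988, 0.152, -0.007], [0.152, -0.987, 0.049], [0.001, -0.05, -0.999]]
wrist_force: [0.7, 0.0, -4.0]
gripper_width: 0.109
gripper_force: 30.0
t 51.75 tcp [0.4285 0.0138 0.1361] yang -81.24 shift [ 0.0919 -0.0413  0.0082] len 0.101
turn [ 0.0238 -0.0066  0.0102]
F [ 0.69  0.02 -4.03] w 0.10861512934549475 gf 30.013934687012807 j [ 21.3   5.7 -28.4  -3.4 -55.3  79.4]
```

```bash
python3 - <<'E'
from h import *
plan([.513,.069,.136]); plan([.4285,.0138,.080])
E
python3 -m handwheel '[[[0,0,0,0.01,-0.0047,0,0],[0,0,0,0.019,-0.0085,0,0],[0,0,0,0.024,-0.0105,0.001,0],[0,0,0,0.02,-0.0095,0.001,0],[0,0,0,0.013,-0.0055,0,0],[0,0,0,0.006,-0.0025,0,0],[0,0,0,0,0.0005,0.01,0],[0,0,0,0,0.0007,0.015,0],[0,0,0,0,0.0007,0.015,0],[0,0,0,0,0.0005,0.01,0],[0,0,0,0,0,0,0],[0,0,0,0,0,0,0]]]'
python3 - <<'E'
from h import *
plan([.513,.069,.080],down(278.7,3))
s=r.sense();T=np.array(s["ee_rot"]);print("lip",s["tcp_pos"]+T@[0,-.1775,0])
E
```

```text
t 51.75 tcp [0.4285 0.0138 0.1361] yang -81.24 shift [ 0.0919 -0.0416  0.0022] len 0.101
F [ 0.69  0.02 -4.03] w 0.10861512934549475 gf 30.013934687012807 j [ 21.3   5.7 -28.4  -3.4 -55.3  79.4]
t 51.75 tcp [0.4285 0.0138 0.1361] yang -81.24 shift [-0.0001  0.0028  0.056 ] len 0.056
F [ 0.69  0.02 -4.03] w 0.10861512934549475 gf 30.013934687012807 j [ 21.3   5.7 -28.4  -3.4 -55.3  79.4]
time_s: 52.95
tcp_pos: [0.5132, 0.0686, 0.0867]
ee_rot: [[0.988, 0.153, -0.006], [0.153, -0.987, 0.05], [0.001, -0.05, -0.999]]
wrist_force: [0.7, 0.1, -4.3]
gripper_width: 0.112
gripper_force: 30.0
t 52.95 tcp [0.5132 0.0686 0.0867] yang -81.2 shift [-0.0002 -0.0001  0.0067] len 0.007
turn [ 0.0233 -0.0124  0.0175]
F [ 0.66  0.09 -4.31] w 0.11248682652839274 gf 30.01285583277678 j [ 23.7  17.4 -21.1  -3.5 -50.7  77.4]
lip [0.4861 0.2438 0.0955]
```

```bash
python3 -m handwheel '[[[0,0,0,0,0,0.005,0],[-0.25,0,0,0,-0.0001,-0.0046,0],[-0.5,0,0,0,-0.00024,-0.0093,0],[-0.5,0,0,0,-0.00024,-0.0093,0],[-0.5,0,0,0,-0.00024,-0.0093,0],[-0.5,0,0,0,-0.00024,-0.0093,0],[-0.5,0,0,0,-0.00024,-0.0093,0],[-0.5,0,0,0,-0.00024,-0.0093,0],[-0.25,0,0,0,-0.0001,-0.0046,0],[-0.25,0,0,0,-0.0001,-0.0046,0],[-0.25,0,0,0,-0.0001,-0.0046,0],[-0.25,0,0,0,-0.0001,-0.0046,0]]]'
python3 -m handwheel '[[[-0.25,0,0,0,-0.0001,-0.0046,0],[-0.25,0,0,0,-0.0001,-0.0046,0],[0,0,0,0,0,0,0],[-0.25,0,0,0,-0.0001,-0.0046,0],[-0.25,0,0,0,-0.0001,-0.0046,0],[0,0,0,0,0,0,0],[-0.25,0,0,0,-0.0001,-0.0046,0],[-0.25,0,0,0,-0.0001,-0.0046,0],[0,0,0,0,0,0,0],[0,0,0,0,0,0,0]]]'
python3 - <<'E'
from h import *
s=r.sense();T=np.array(s["ee_rot"]);print("lip",s["tcp_pos"]+T@[0,-.1775,0])
print(R.from_matrix(down(278.7).T@T).as_rotvec(degrees=True))
C,b=snap("side","d11")
cv2.imwrite("pics/c11.png",cv2.resize(b[160:380,170:370],(545,600))[:,:,::-1])
E
```

```text
time_s: 54.15
tcp_pos: [0.511, 0.0824, 0.1587]
ee_rot: [[0.988, 0.14, 0.06], [0.152, -0.912, -0.381], [0.001, 0.386, -0.923]]
wrist_force: [0.1, -0.2, -4.2]
gripper_width: 0.11
gripper_force: 30.0
time_s: 55.15
tcp_pos: [0.5092, 0.0955, 0.1831]
ee_rot: [[0.988, 0.13, 0.082], [0.153, -0.842, -0.518], [0.002, 0.524, -0.852]]
wrist_force: [-0.2, -0.7, -3.2]
gripper_width: 0.11
gripper_force: 30.0
lip [0.4862 0.2449 0.0901]
[-31.6138   0.1268  -0.0997]
```

View pics/c11.png

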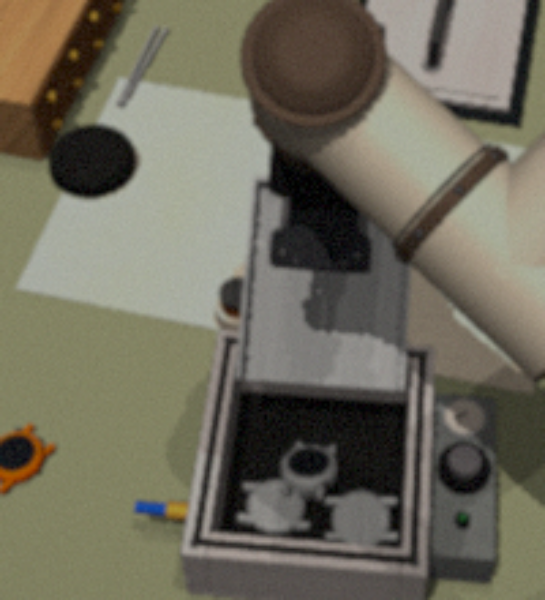

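All three cases are in the well, at about (310,465), (275,505) and (362,517), and the tray is empty. Next I'll level it and take it back.

```bash
python3 -m handwheel '[[[0.5,0,0,0,-0.00024,0.0093,0],[0.5,0,0,0,-0.00024,0.0093,0],[0.5,0,0,0,-0.00024,0.0093,0],[0.5,0,0,0,-0.00024,0.0093,0],[0.5,0,0,0,-0.00024,0.0093,0],[0.5,0,0,0,-0.00024,0.0093,0],[0.5,0,0,0,-0.00024,0.0093,0],[0.5,0,0,0,-0.00024,0.0093,0],[0.5,0,0,0,-0.00024,0.0093,0],[0.5,0,0,0,-0.00024,0.0093,0],[0.27,0,0,0,0,0.004,0],[0,0,0,0,0,-0.02,0]]]'
python3 -m handwheel '[[[0,0,0,0,0,-0.03,0],[0,0,0,-0.01,0.006,0,0],[0,0,0,-0.03,0.012,0,0],[0,0,0,-0.04,0.015,0,0],[0,0,0,0,0.015,0,0],[0,0,0,0,0,0,0]]]'
python3 - <<'E'
from h import *
plan([.4345,.014,.13],down(180))
E
```

```text
time_s: 56.4
tcp_pos: [0.5105, 0.0668, 0.1082]
ee_rot: [[0.989, 0.15, -0.007], [0.15, -0.989, -0.002], [-0.007, 0.001, -1.0]]
wrist_force: [-0.2, -0.8, -2.8]
gripper_width: 0.112
gripper_force: 30.0
time_s: 57.0
tcp_pos: [0.4396, 0.0075, 0.1405]
ee_rot: [[0.988, 0.151, 0.0], [0.151, -0.988, -0.0], [0.0, 0.001, -1.0]]
wrist_force: [0.2, 0.3, -3.4]
gripper_width: 0.112
gripper_force: 30.0
t 57.0 tcp [0.4396 0.0075 0.1405] yang -81.3 shift [-0.0041 -0.0072  0.0105] len 0.013
turn [ 0.0016 -0.0065 16.4499]
F [ 0.21  0.29 -3.43] w 0.11160881827695719 gf 30.004543965915218 j [ 22.3   6.3 -28.2   0.  -55.5  76.4]
```

```bash
python3 -m handwheel '[[[0,0,0.6,-0.004,-0.007,0,0],[0,0,1,0,0,0,0],[0,0,1.2,0,0,0,0],[0,0,1.3,0,0,0,0],[0,0,1.3,0,0,0,0],[0,0,1.3,0,0,0,0],[0,0,1.3,0,0,0,0],[0,0,1.3,0,0,0,0],[0,0,1.3,0,0,0,0],[0,0,1.3,0,0,0,0],[0,0,1.3,0,0,0,0],[0,0,1.2,0,0,0,0]]]'
python3 -m handwheel '[[[0,0,1.2,0,0,0,0],[0,0,0.85,0,0,0,0],[0,0,0.3,0,0,0,0],[0,0,0,0,0,0.02,0],[0,0,0,0,0,0.035,0],[0,0,0,0,0,0.035,0],[0,0,0,0,0,0.02,0],[0,0,0,0,0,0.01,0],[0,0,0,0,0,0,0],[0,0,0,0,0,0,0]]]'
python3 - <<'E'
from h import *
plan([.4345,.014,.0037],down(180))
E
```

```text
time_s: 58.2
tcp_pos: [0.4361, 0.0158, 0.1402]
ee_rot: [[0.209, -0.978, -0.0], [-0.978, -0.209, -0.0], [0.0, 0.0, -1.0]]
wrist_force: [-0.1, -0.1, -3.3]
gripper_width: 0.111
gripper_force: 30.0
time_s: 59.2
tcp_pos: [0.4375, 0.016, 0.0214]
ee_rot: [[-0.029, -1.0, 0.003], [-1.0, 0.029, 0.0], [-0.0, -0.003, -1.0]]
wrist_force: [-0.1, 0.3, -2.2]
gripper_width: 0.115
gripper_force: 30.0
t 59.2 tcp [0.4375 0.016  0.0214] yang 178.33 shift [0.0021 0.003  0.0177] len 0.018
turn [-0.0253  0.0044 -0.2792]
F [-0.08  0.28 -2.2 ] w 0.11526251446105794 gf 30.002797250635922 j [ 23.5  16.  -37.5   0.1 -36.3 -25.3]
```

```bash
python3 -m handwheel '[[[0,0,0,0,0,0.007,0],[0,0,0,0,0,0.004,0],[0,0,0,0,0,0.002,0],[0,0,0,0,0,0.001,0],[0,0,0,0,0,0,0],[0,0,0,0,0,0,0]]]'
python3 -m handwheel '[[[0,0,0,0,0,0.001,0],[0,0,0,0,0,0.001,0],[0,0,0,0,0,0,0],[0,0,0,0,0,0,0]]]'
```

```text
time_s: 59.8
tcp_pos: [0.4367, 0.0157, 0.0068]
ee_rot: [[-0.03, -1.0, 0.002], [-1.0, 0.03, 0.0], [-0.0, -0.002, -1.0]]
wrist_force: [-0.2, 0.5, -2.5]
gripper_width: 0.114
gripper_force: 30.0
time_s: 60.2
tcp_pos: [0.4366, 0.0156, 0.0047]
ee_rot: [[-0.03, -1.0, 0.001], [-1.0, 0.03, 0.0], [-0.0, -0.001, -1.0]]
wrist_force: [-0.1, -0.3, -2.6]
gripper_width: 0.116
gripper_force: 30.0
```

```bash
python3 -m handwheel '[[[0,0,0,0,0,0.001,0],[0,0,0,0,0,0,0],[0,0,0,0,0,0,0]]]'
python3 -m handwheel '[[[0,0,0,0,0,0.001,0],[0,0,0,0,0,0,0],[0,0,0,0,0,0,0]]]'
```

```text
time_s: 60.5
tcp_pos: [0.4367, 0.0157, 0.0037]
ee_rot: [[-0.03, -1.0, 0.001], [-1.0, 0.03, 0.0], [-0.0, -0.001, -1.0]]
wrist_force: [0.7, 0.9, -3.1]
gripper_width: 0.11
gripper_force: 30.0
time_s: 60.8
tcp_pos: [0.4367, 0.0157, 0.0037]
ee_rot: [[-0.029, -1.0, 0.002], [-1.0, 0.029, 0.0], [-0.0, -0.002, -1.0]]
wrist_force: [-2.9, 0.9, 6.5]
gripper_width: 0.114
gripper_force: 30.0
```

```bash
python3 -m handwheel '[[[0,0,0,0,0,0,0.05],[0,0,0,0,0,0,0.05],[0,0,0,0,0,0,0.05],[0,0,0,0,0,0,0.05],[0,0,0,0,0,0,0.05],[0,0,0,0,0,-0.01,0.05],[0,0,0,0,0,-0.025,0.05],[0,0,0,0,0,-0.04,0.05],[0,0,0,0,0,-0.045,0.05],[0,0,-0.25,0,0,-0.04,0.05],[0,0,-0.25,0,0,0,0.05],[0,0,0,0,0,0,0.05]]]'
python3 - <<'E'
from h import *
plan([.4755,-.28,.165],down(181.3))
E
```

```text
time_s: 62.0
tcp_pos: [0.4366, 0.0158, 0.164]
ee_rot: [[0.022, -1.0, 0.004], [-1.0, -0.022, 0.002], [-0.002, -0.004, -1.0]]
wrist_force: [-0.3, 0.1, -0.9]
gripper_width: 0.573
gripper_force: 0.0
t 62.0 tcp [0.4366 0.0158 0.164 ] yang -178.71 shift [ 0.2966 -0.0322 -0.0014] len 0.298
turn [-0.0382  0.0157 -0.0019]
F [-0.31  0.06 -0.92] w 0.5728506017697133 gf 0.0 j [ 23.5   4.4 -26.5  -0.  -58.8 -22.2]
```

```bash
python3 -m handwheel '[[[0,0,0,0.03,-0.003,0,0.05],[0,0,0,0.04,-0.0042,0,0.05],[0,0,0,0.04,-0.0042,0,0.05],[0,0,0,0.04,-0.0042,0,0.05],[0,0,0,0.04,-0.0042,0,0.05],[0,0,0,0.04,-0.0042,0,0.05],[0,0,0,0.04,-0.0042,0,0.05],[0,0,0,0.029,-0.003,0,0.05],[0,0,0,0.01,-0.001,0,0.05],[0,0,0,0,0,0,0.05],[0,0,0,0,0,0,0.05]]]'
python3 - <<'E'
from h import *
plan([.4756,-.2925,-.0085],down(181.35))
C,im=snap("wrist","w12"); m=(im.max(2)<85).astype(np.uint8);m[225:]=0
for p in((.4756,-.3525),(.4756,-.2925)): print(w2px(C,[p[0]+.0014*(-1 if 0 else 1),p[1],.055]))
k,l,st,c=cv2.connectedComponentsWithStats(m)
for i in range(1,k):
    if st[i,4]>300: print(st[i],c[i],px2w(C,[c[i],(st[i,0]+st[i,2]/2,st[i,1])],.055)[:,:2].ravel())
E
```

```text
time_s: 63.1
tcp_pos: [0.4748, -0.2917, 0.1618]
ee_rot: [[0.023, -1.0, -0.001], [-1.0, -0.023, 0.001], [-0.001, 0.001, -1.0]]
wrist_force: [-0.2, 1.3, 0.1]
gripper_width: 0.575
gripper_force: 0.0
t 63.1 tcp [ 0.4748 -0.2917  0.1618] yang -178.71 shift [ 0.001  -0.0009  0.1703] len 0.17
turn [ 0.0077  0.0115 -0.0098]
F [-0.17  1.26  0.1 ] w 0.5745732878999082 gf 0.0 j [-14.9  16.6 -11.2  -0.1 -62.2  16.3]
[[279.591  119.7388]]
[[278.0467 190.086 ]]
[ 170   53  225  172 8171] [291.602  101.0477] [ 0.4675 -0.3676  0.4759 -0.4038]
[ 272  120   16  105 1487] [280.0296 171.5084] [ 0.4756 -0.309   0.4767 -0.3523]
```

Bar seen at column 280 with its end at row 120, exactly as predicted. I'll descend and grip.

```bash
python3 -m handwheel '[[[0,0,0,0.001,-0.0009,0.02,0.05],[0,0,0,0,0,0.04,0.05],[0,0,0,0,0,0.04,0.05],[0,0,0,0,0,0.035,0.05],[0,0,0,0,0,0.02,0.05],[0,0,0,0,0,0.01,0.05],[0,0,0,0,0,0.004,0.05],[0,0,0,0,0,0,0.05]]]'
python3 -m handwheel '[[[0,0,0,0,0,0,0],[0,0,0,0,0,0,0],[0,0,0,0,0,0,0],[0,0,0,0,0,0,0],[0,0,0,0,0,0,0],[0,0,0,0,0,0,0],[0,0,0,0,0,0,0],[0,0,0,0,0,0,0],[0,0,0,0,0,0,0],[0,0,0,0,0,0,0]]]'
```

```text
time_s: 63.95
tcp_pos: [0.4773, -0.2932, -0.0057]
ee_rot: [[0.024, -1.0, 0.002], [-1.0, -0.024, -0.0], [0.0, -0.002, -1.0]]
wrist_force: [0.5, -0.3, 0.4]
gripper_width: 0.574
gripper_force: 0.0
time_s: 64.95
tcp_pos: [0.4755, -0.2935, -0.0062]
ee_rot: [[0.023, -1.0, -0.001], [-1.0, -0.023, 0.0], [-0.001, 0.001, -1.0]]
wrist_force: [-6.0, -0.8, 5.5]
gripper_width: 0.134
gripper_force: 30.0
```

```bash
python3 -m handwheel '[[[0,0,0,0,0,-0.004,0],[0,0,0,0,0,-0.008,0],[0,0,0,0,0,-0.015,0],[0,0,0,0,0,-0.025,0],[0,0,0,0,0,-0.035,0],[0,0,0,0,0,-0.035,0],[0,0,0,0,0,-0.035,0],[0,0,0,0,0,-0.03,0],[0,0,0,0,0,-0.02,0],[0,0,0,0,0,-0.01,0],[0,0,0,0,0,0,0],[0,0,0,0,0,0,0]]]'
python3 - <<'E'
from h import *
T=[("w6",306,149),("w6",447,141),("w6",447,270),("d10",252,284),("d10",329,288),("d10",239,362),("d10",327,366),("s9",351,214),("s9",424,234),("s9",414,262),("s9",341,246)]
t=[]
for n,x,y in T:
    im=cv2.imread(f"pics/{n}.png"); t.append(cv2.resize(im[y-20:y+20,x-20:x+20],(200,200),interpolation=2))
t.append(np.zeros_like(t[0]))
for a in t: a[:, -1]=255; a[-1]=255
cv2.imwrite("pics/tiles.png",np.vstack([np.hstack(t[i:i+4]) for i in(0,4,8)]))
E
```

```text
time_s: 66.15
tcp_pos: [0.4756, -0.2928, 0.2088]
ee_rot: [[0.022, -1.0, -0.001], [-1.0, -0.022, 0.002], [-0.002, 0.001, -1.0]]
wrist_force: [-0.5, -0.1, -8.2]
gripper_width: 0.136
gripper_force: 30.0
```

View pics/tiles.png

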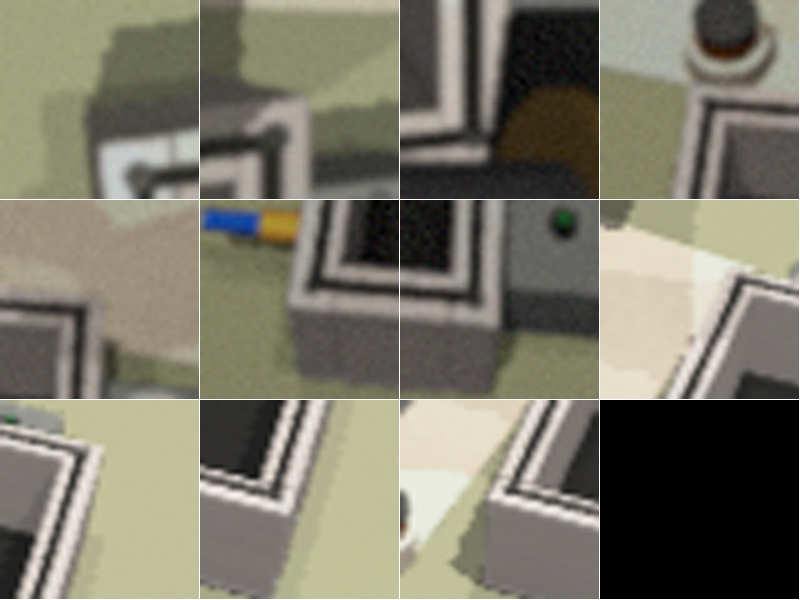

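The tiles show the open chamber's rim corners in three views. I'll fit the known 190 × 210 mm rectangle to them.

```bash
python3 - <<'E'
from h import *
f=np.load("w6.npz");W=(f["K"],f["R"],f["o"])
# corners keyed (sx,sy) in chamber frame
O={"w6":(W,{(1,-1):(305.6,158.4),(-1,-1):(448.6,139.6),(-1,1):(446,282)}),
"side":(cal("side"),{(1,-1):(250.6,282),(-1,-1):(329.6,287),(1,1):(237,362.6),(-1,1):(327,371)}),
"scene":(cal("scene"),{(-1,-1):(358.6,209),(-1,1):(424.6,223.4),(1,1):(413,265),(1,-1):(338.6,244.4)})}
def fit(M,Wd):
    M=np.array(M);Wd=np.array(Wd);a=M-M.mean(0);b=Wd-Wd.mean(0)
    th=np.arctan2((a[:,0]*b[:,1]-a[:,1]*b[:,0]).sum(),(a*b).sum());c,s=np.cos(th),np.sin(th)
    t=Wd.mean(0)-np.array([[c,-s],[s,c]])@M.mean(0); res=np.linalg.norm(M@np.array([[c,-s],[s,c]]).T+t-Wd,axis=1)
    return t,np.degrees(th),res
A=[];B=[]
for n,(C,d) in O.items():
    m=[(k[0]*.095,k[1]*.105) for k in d]; w=px2w(C,list(d.values()),.072)[:,:2]; print(n,*fit(m,w)); A+=m;B+=list(w)
print("all",*fit(A,B))
# lid initial from w1 corners, same fit
plan([.4805,.2854,.21],down(189.1))
E
```

```text
w6 [0.4813 0.2856] 8.30283017831966 [0.0031 0.0001 0.003 ]
side [0.4785 0.2879] 8.708518337982714 [0.0031 0.0013 0.0027 0.0011]
scene [0.4798 0.2893] 8.214916312897724 [0.0082 0.0032 0.0019 0.0058]
all [0.4797 0.2878] 8.515587418977066 [0.0013 0.0023 0.0057 0.004  0.0006 0.003  0.001  0.0093 0.0016 0.002
 0.0057]
t 66.15 tcp [ 0.4756 -0.2928  0.2088] yang -178.72 shift [-0.5779 -0.0178  0.0001] len 0.578
turn [ 0.0117  0.0222 -1.3038]
F [-0.48 -0.12 -8.16] w 0.13612419964230507 gf 29.996744845993817 j [-15.1  14.7  -6.8  -0.1 -68.6  16.4]
```

```bash
python3 -m handwheel '[[[0,0,0,-0.02,-0.0006,0,0],[0,0,0,-0.03,-0.001,0,0],[0,0,0,-0.04,-0.0013,0,0],[0,0,0,-0.04,-0.0013,0,0],[0,0,0,-0.04,-0.0013,0,0],[0,0,0,-0.04,-0.0013,0,0],[0,0,0,-0.04,-0.0013,0,0],[0,0,0,-0.04,-0.0013,0,0],[0,0,0,-0.04,-0.0013,0,0],[0,0,0,-0.04,-0.0013,0,0],[0,0,0,-0.04,-0.0013,0,0],[0,0,0,-0.04,-0.0013,0,0]]]'
python3 -m handwheel '[[[0,0,0,-0.04,-0.0013,0,0],[0,0,0,-0.04,-0.0013,0,0],[0,0,0,-0.03,-0.001,0,0],[0,0,0,-0.018,-0.0005,0,0],[0,0,-0.4,0,0,0,0],[0,0,-0.45,0,0,0,0],[0,0,-0.4,0,0,0,0],[0,0,0,0,0,0,0],[0,0,0,0,0,0,0],[0,0,0,0,0,0,0]]]'
python3 - <<'E'
from h import *
plan([.4805,.2855,.08],down(188.8))
E
```

```text
time_s: 67.35
tcp_pos: [0.4795, 0.1579, 0.2088]
ee_rot: [[0.023, -1.0, -0.002], [-1.0, -0.023, -0.001], [0.001, 0.002, -1.0]]
wrist_force: [1.7, 0.6, -7.0]
gripper_width: 0.134
gripper_force: 30.0
time_s: 68.35
tcp_pos: [0.4819, 0.2843, 0.2102]
ee_rot: [[0.152, -0.988, 0.0], [-0.988, -0.152, -0.001], [0.001, -0.0, -1.0]]
wrist_force: [-0.2, -0.0, -7.2]
gripper_width: 0.136
gripper_force: 30.0
t 68.35 tcp [0.4819 0.2843 0.2102] yang -171.26 shift [-0.0015  0.0012  0.1302] len 0.13
turn [-0.0018 -0.0064 -0.0103]
F [-0.25 -0.01 -7.18] w 0.13611657059410717 gf 29.998968788422644 j [ 47.2  14.7  -6.7   0.  -68.6 -38.4]
```

```bash
python3 -m handwheel '[[[0,0,0,-0.0015,0.0012,0.01,0],[0,0,0,0,0,0.025,0],[0,0,0,0,0,0.03,0],[0,0,0,0,0,0.03,0],[0,0,0,0,0,0.02,0],[0,0,0,0,0,0.012,0],[0,0,0,0,0,0.003,0],[0,0,0,0,0,0,0],[0,0,0,0,0,0,0],[0,0,0,0,0,0,0]]]'
python3 -m handwheel '[[[0,0,0,0,0,0.004,0],[0,0,0,0,0,0.003,0],[0,0,0,0,0,0.003,0],[0,0,0,0,0,0.002,0],[0,0,0,0,0,0,0],[0,0,0,0,0,0,0]]]'
python3 - <<'E'
from h import *
plan([.4805,.2855,.0628],down(188.8))
E
```

```text
time_s: 69.35
tcp_pos: [0.4815, 0.2867, 0.0821]
ee_rot: [[0.153, -0.988, 0.003], [-0.988, -0.153, 0.002], [-0.002, -0.004, -1.0]]
wrist_force: [-0.0, -0.3, -7.0]
gripper_width: 0.134
gripper_force: 30.0
time_s: 69.95
tcp_pos: [0.4809, 0.286, 0.0687]
ee_rot: [[0.153, -0.988, 0.001], [-0.988, -0.153, -0.0], [0.0, -0.001, -1.0]]
wrist_force: [-0.2, 0.1, -6.8]
gripper_width: 0.136
gripper_force: 30.0
t 69.95 tcp [0.4809 0.286  0.0687] yang -171.2 shift [0.0005 0.0004 0.0059] len 0.006
turn [-0.0116 -0.0019  0.0003]
F [-0.15  0.11 -6.84] w 0.13625108484824439 gf 29.998820484615862 j [ 47.4  22.2 -18.    0.1 -49.8 -38.6]
```

```bash
python3 -m handwheel '[[[0,0,0,0,0,0.0015,0],[0,0,0,0,0,0.0015,0],[0,0,0,0,0,0.001,0],[0,0,0,0,0,0,0],[0,0,0,0,0,0,0]]]'
python3 -m handwheel '[[[0,0,0,0,0,0.001,0],[0,0,0,0,0,0.001,0],[0,0,0,0,0,0,0],[0,0,0,0,0,0,0]]]'
```

```text
time_s: 70.45
tcp_pos: [0.4808, 0.286, 0.0648]
ee_rot: [[0.153, -0.988, 0.001], [-0.988, -0.153, 0.0], [0.0, -0.001, -1.0]]
wrist_force: [-0.6, -0.0, -7.0]
gripper_width: 0.136
gripper_force: 30.0
time_s: 70.85
tcp_pos: [0.4809, 0.2861, 0.063]
ee_rot: [[0.153, -0.988, 0.002], [-0.988, -0.153, 0.0], [-0.0, -0.002, -1.0]]
wrist_force: [0.1, -0.5, -5.3]
gripper_width: 0.137
gripper_force: 30.0
```

```bash
python3 -m handwheel '[[[0,0,0,0,0,0.0007,0],[0,0,0,0,0,0.0007,0],[0,0,0,0,0,0,0],[0,0,0,0,0,0,0]]]'
```

```text
time_s: 71.25
tcp_pos: [0.4811, 0.2861, 0.0628]
ee_rot: [[0.153, -0.988, 0.002], [-0.988, -0.153, 0.0], [-0.0, -0.002, -1.0]]
wrist_force: [-4.3, -2.8, 5.7]
gripper_width: 0.135
gripper_force: 30.0
```

Seated. I'll release, rise, and check the lid against the chamber numerically.

```bash
python3 -m handwheel '[[[0,0,0,0,0,0,0.05],[0,0,0,0,0,0,0.05],[0,0,0,0,0,0,0.05],[0,0,0,0,0,0,0.05],[0,0,0,0,0,0,0.05],[0,0,0,0,0,-0.01,0.05],[0,0,0,0,0,-0.025,0.05],[0,0,0,0,0,-0.04,0.03],[0,0,0,0,0,-0.04,0],[0,0,0,0,0,-0.04,0],[0,0,0,0,0,-0.03,0],[0,0,0,0,0,0,0]]]'
python3 -m handwheel '[[[0,0,0,0,0,0,0],[0,0,0,0,0,0,0]]]'
python3 - <<'E'
from h import *
C,im=snap("wrist","w13")
b=px2w(C,[(280,103),(275,214)],.124)
m=(im.max(2)<80).astype(np.uint8);m[240:]=0
k,l,st,c=cv2.connectedComponentsWithStats(m)
for i in range(1,k):
    if 300<st[i,4]<6000:
        ys,xs=np.nonzero(l==i); t,bt=ys.min(),ys.max()
        e=[(xs[ys<t+3].mean(),t),(xs[ys>bt-3].mean(),bt)]
        print(st[i],px2w(C,e,.124)[:,:2].ravel(),px2w(C,c[i],.054)[0,:2])
# old lid bright-edge compare: rotate-free check of image w2 vs w13
plan([.3575,.2658,.12],down(188.8))
E
```

```text
time_s: 72.45
tcp_pos: [0.483, 0.2875, 0.2529]
ee_rot: [[0.154, -0.988, 0.011], [-0.988, -0.153, 0.007], [-0.006, -0.012, -1.0]]
wrist_force: [1.3, -0.3, 0.9]
gripper_width: 0.213
gripper_force: 0.0
time_s: 72.65
tcp_pos: [0.4799, 0.2855, 0.2454]
ee_rot: [[0.153, -0.988, -0.001], [-0.988, -0.153, -0.001], [0.001, 0.001, -1.0]]
wrist_force: [-0.7, -0.2, -0.3]
gripper_width: 0.045
gripper_force: 0.0
[181   0  33  25 508] [0.5701 0.1444 0.565  0.1612] [0.5844 0.1383]
[ 465    0   95   83 3895] [0.2958 0.1017 0.315  0.1674] [0.2563 0.1146]
[378 102  44  41 507] [0.3917 0.1957 0.3695 0.2267] [0.3563 0.2029]
[ 53 151  28  28 585] [0.6749 0.2822 0.6712 0.3063] [0.7131 0.3125]
[371 151  41  42 860] [0.3865 0.2373 0.3795 0.2743] [0.3619 0.2641]
[274 165  14  75 630] [0.4799 0.2646 0.473  0.3356] [0.4731 0.33  ]
[  0 186  18  54 806] [0.7323 0.3234 0.7287 0.3753] [0.7802 0.3817]
t 72.7 tcp [0.4799 0.2855 0.2451] yang -171.21 shift [0.0005 0.1238 0.1252] len 0.176
turn [ 0.0111 -0.0144 -0.0015]
F [-0.02 -0.38 -0.17] w 0.02623960238697834 gf 0.0 j [ 47.4  13.5  -3.3   0.  -73.3 -38.6]
```

```bash
python3 -m handwheel '[[[0,0,0,0,0.03,0,0],[0,0,0,0,0.04,0,0],[0,0,0,0,0.04,0,0],[0,0,0,0.0006,0.0135,0,0],[0,0,0,0,0,0.03,0],[0,0,0,0,0,0.045,0],[0,0,0,0,0,0.045,0],[0,0,0,0,0,0.045,0],[0,0,0,0,0,0.03,0],[0,0,0,0,0,0.017,0],[0,0,0,0,0,0,0],[0,0,0,0,0,0,0]]]'
python3 - <<'E'
from h import *
plan([.358,.2655,.0205],down(188.8))
E
```

```text
time_s: 73.9
tcp_pos: [0.3591, 0.2666, 0.0341]
ee_rot: [[0.153, -0.988, 0.001], [-0.988, -0.153, -0.001], [0.001, -0.001, -1.0]]
wrist_force: [-0.5, -0.3, 0.4]
gripper_width: 0.005
gripper_force: 0.0
t 73.9 tcp [0.3591 0.2666 0.0341] yang -171.18 shift [0.0009 0.0013 0.0136] len 0.014
turn [-0.0074 -0.0103  0.0027]
F [-0.53 -0.3   0.42] w 0.0046392660444111574 gf 0.0 j [ 57.6  15.6 -35.4   0.1 -39.  -48.9]
```

```bash
python3 -m handwheel '[[[0,0,0,0.0009,0.0013,0.004,0],[0,0,0,0,0,0.004,0],[0,0,0,0,0,0.003,0],[0,0,0,0,0,0.002,0],[0,0,0,0,0,0,0],[0,0,0,0,0,0,0]]]'
python3 -m handwheel '[[[0,0,0,0,0,0.002,0],[0,0,0,0,0,0.001,0],[0,0,0,0,0,0,0],[0,0,0,0,0,0,0]]]'
```

```text
time_s: 74.5
tcp_pos: [0.3588, 0.2667, 0.0253]
ee_rot: [[0.155, -0.988, 0.004], [-0.988, -0.155, 0.003], [-0.002, -0.005, -1.0]]
wrist_force: [-7.6, -4.2, 30.4]
gripper_width: 0.004
gripper_force: 15.3
time_s: 74.9
tcp_pos: [0.359, 0.2668, 0.0249]
ee_rot: [[0.156, -0.988, 0.005], [-0.988, -0.156, 0.002], [-0.002, -0.005, -1.0]]
wrist_force: [-14.4, -7.0, 53.9]
gripper_width: 0.005
gripper_force: 26.6
```

```bash
python3 -m handwheel '[[[0,0,0,0,0,-0.004,0],[0,0,0,0,0,-0.006,0],[0,0,0,0,0,0,0],[0,0,0,0,0,0,0]]]'
python3 -m handwheel '[[[0,0,0,0,0,0.002,0],[0,0,0,0,0,0,0],[0,0,0,0,0,0,0]]]'
python3 -m handwheel '[[[0,0,0,0,0,0.002,0],[0,0,0,0,0,0,0],[0,0,0,0,0,0,0]]]'
python3 - <<'E'
from h import *
C,im=snap("side","d14"); a=cv2.imread("pics/d3.png")[:,:,::-1]
# lamp: greenest pixel in the pod region
for q in(a,im):
    s=q[325:375,325:358].astype(int); g=s[:,:,1]-np.maximum(s[:,:,0],s[:,:,2]); i=np.unravel_index(g.argmax(),g.shape); print(i,s[i],(g>25).sum())
E
```

```text
time_s: 75.3
tcp_pos: [0.3587, 0.2667, 0.0287]
ee_rot: [[0.153, -0.988, 0.003], [-0.988, -0.153, 0.003], [-0.002, -0.004, -1.0]]
wrist_force: [1.8, 1.9, 4.3]
gripper_width: 0.002
gripper_force: 1.5
time_s: 75.6
tcp_pos: [0.3586, 0.2666, 0.0263]
ee_rot: [[0.154, -0.988, 0.003], [-0.988, -0.154, 0.002], [-0.001, -0.003, -1.0]]
wrist_force: [2.2, 2.7, 3.6]
gripper_width: 0.004
gripper_force: 2.2
time_s: 75.9
tcp_pos: [0.3586, 0.2666, 0.0256]
ee_rot: [[0.154, -0.988, 0.003], [-0.988, -0.154, 0.002], [-0.001, -0.003, -1.0]]
wrist_force: [-0.2, 2.6, 14.6]
gripper_width: 0.002
gripper_force: 7.2
(np.int64(24), np.int64(14)) [30 80 38] 4
(np.int64(24), np.int64(14)) [32 77 41] 5
```

The force profile fits a press to the stop: about 4 N of spring, then a hard stop at 0.0255. I'll retract and confirm the end state numerically before handing in.

```bash
python3 -m handwheel '[[[0,0,0,0,0,-0.01,0],[0,0,0,0,0,-0.03,0],[0,0,0,0,0,-0.04,0],[0,0,0,0,0,-0.045,0],[0,0,0,0,0,-0.045,0],[0,0,0,0,0,-0.03,0],[0,0,0,0,0,0,0],[0,0,0,0,0,0,0]]]'
python3 - <<'E'
from h import *
# lid plate corners vs start: template shift of the lid's far part between side0 and now
C,im=snap("side","d15"); a=cv2.imread("pics/side0.png",0); b=cv2.imread("pics/d15.png",0)
for n,(x0,y0,x1,y1) in dict(bar_near=(275,320,295,350),lidL=(236,340,262,375),lidfar=(243,278,265,300)).items():
    t=a[y0:y1,x0:x1]; rr=cv2.matchTemplate(b[y0-8:y1+8,x0-8:x1+8],t,cv2.TM_CCOEFF_NORMED); _,v,_,p=cv2.minMaxLoc(rr); print(n,round(v,3),np.array(p)-8)
print(r.sense()["tcp_pos"],r.sense()["time_s"])
E
```

```text
time_s: 76.75
tcp_pos: [0.3559, 0.264, 0.2229]
ee_rot: [[0.152, -0.988, -0.002], [-0.988, -0.152, -0.002], [0.002, 0.003, -1.0]]
wrist_force: [-0.4, -0.4, -0.4]
gripper_width: 0.006
gripper_force: 0.0
bar_near 0.986 [0 1]
lidL 0.983 [0 0]
lidfar 0.978 [0 0]
[0.3559 0.2637 0.2222] 76.8
```

The lid is back within a pixel of its starting place, so I'm handing in.

```bash
python3 -c "
from station import r
print(r.finish_job())"
```

```text
the job is handed in; nothing more can be done
None
```

The job is handed in at about 77 s: all three watch cases went into the chamber in one tip, the tray is back flat on the bench, the lid is back within a pixel of where it started, and the start button was pressed to its stop. The pod lamp looked the same before and after, and the first press reached 54 N at the wrist.

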